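# Fill the giveaway bowls at the record-fair stall

## Task

Fill the giveaway bowls at our CD stall from the gumball dispenser: slide the spout guard open, stand each bowl in turn on the spot under the spout and turn the paddle knob clockwise, one click and so one gumball for the red bowl, two for the blue and three for the yellow (one of the bowls may be missing today). Stand every filled bowl upright on the black rubber mat, well inside its edges, with no gumball left lying about or in the chute, and finally slide the guard fully shut. Leave the other goods on the stall alone.

Things in the scene. Friction and masses are not known exactly. Their poses are not given: they have to be found in the camera images.
- spot (a point): centre of the round green-and-white spot (72 mm across) marked at table height before the spout: a bowl standing within 10 mm of it catches every ball. Its axes are the dispenser's: x points from the spot to the dispenser, y to the left, z up. The spout lip is 36 mm beyond the spot in x and 48 mm above the table (no overhang). A 26 mm high aluminium V, open to -x, backs the spot: a bowl on it has 4 mm of play to the V.
- dispenser: the fixed dispenser: red pedestal and clear round hopper, 134 mm across, 140 mm high; origin at table height on the hopper's axis, 140 mm beyond the spot along x. Its front reaches to 70 mm from the spot; nearer stand only the chute, the rail and the guard (to 125 mm high). With the guard shut the balls stay in the chute.
- knob (a point): the paddle knob on top of the dispenser: an upright black bar 56 mm long, 14 mm thick, 34 mm high (one end yellow) turning on the vertical axis of the hopper; the point is on the axis, about mid-height of the bar, 165 mm above the table; x along the bar, y across it (grip across y), z up. The bar's underside is 7 mm above the hopper's lid.
- paddle (a joint): turn of the paddle knob, rad, growing clockwise seen from above; 0 at the start, never below, no stop before 6.2. A detent every 40 degrees (0.698 rad), at most about 0.1 N m; left near a detent it settles to within 0.05 rad. Each click brings the next of 7 gumballs over the hole: it drops in the second half of the click and is in the bowl about 1 s later.
- guard (a joint): slide of the orange spout guard, m: 0 fully shut (before the spout), 0.095 fully open (to the dispenser's left, along +y of the spot's axes); at the start it is shut or up to 12 mm open. It stays where it is left; friction 1 N.
- guard_tab (a point): the guard's black upright tab: 10 mm thick along the slide, 18 mm wide, 42 mm high; the point is on its centre line, 108 mm above the table, 17 mm below its top, moving with the guard; y along the slide (towards open), z up. Pinch it from above across y; the guard's rail (top 84 mm above the table) runs 12 to 17 mm beyond its centre line.
- mat: black rubber mat 340 x 160 x 3 mm lying flat, fixed; origin at the centre of its underside, x along its length, y across, z up: where the filled bowls finally stand.
- red (a point): centre (half-way up, 21 mm above its foot) of the red bowl, which is to get 1 gumball: round, 64 mm across its upright upper wall (from 14 mm up to the rim at 42 mm), foot 52 mm across, wall 3.5 mm, floor 5 mm, about 90 g; z up. May be absent.
- blue (a point): centre (half-way up, 21 mm above its foot) of the blue bowl, which is to get 2 gumballs: round, 64 mm across its upright upper wall (from 14 mm up to the rim at 42 mm), foot 52 mm across, wall 3.5 mm, floor 5 mm, about 90 g; z up. May be absent.
- yellow (a point): centre (half-way up, 21 mm above its foot) of the yellow bowl, which is to get 3 gumballs: round, 64 mm across its upright upper wall (from 14 mm up to the rim at 42 mm), foot 52 mm across, wall 3.5 mm, floor 5 mm, about 90 g; z up. May be absent.
- ball1_center (a point): centre of gumball 1, 24 mm across, 11 g, the one that drops at click 1; about 120 mm above the table while in the hopper, 16 to 40 mm above the foot of a bowl when in it
- ball2_center (a point): centre of gumball 2, 24 mm across, 11 g, the one that drops at click 2; about 120 mm above the table while in the hopper, 16 to 40 mm above the foot of a bowl when in it
- ball3_center (a point): centre of gumball 3, 24 mm across, 11 g, the one that drops at click 3; about 120 mm above the table while in the hopper, 16 to 40 mm above the foot of a bowl when in it
- ball4_center (a point): centre of gumball 4, 24 mm across, 11 g, the one that drops at click 4; about 120 mm above the table while in the hopper, 16 to 40 mm above the foot of a bowl when in it
- ball5_center (a point): centre of gumball 5, 24 mm across, 11 g, the one that drops at click 5; about 120 mm above the table while in the hopper, 16 to 40 mm above the foot of a bowl when in it
- ball6_center (a point): centre of gumball 6, 24 mm across, 11 g, the one that drops at click 6; about 120 mm above the table while in the hopper, 16 to 40 mm above the foot of a bowl when in it
- ball7_center (a point): centre of gumball 7, 24 mm across, 11 g, the one that drops at click 7; about 120 mm above the table while in the hopper, 16 to 40 mm above the foot of a bowl when in it
- water: clear water bottle, 64 mm across, 200 mm high; origin at the centre of its underside; to be left alone
- mug: white mug, 80 mm across, 95 mm high; origin at the centre of its underside; to be left alone
- tape: roll of brown tape lying flat, 90 mm across, 24 mm high; origin at the centre of its underside; to be left alone
Not all that is in view belongs to the job. Several things look just like the part that bears yellow: the one meant starts farthest to the robot's right.

How it is judged:
By the outcome, as a careful person would: the job done as asked, in the order asked, and still so for the second after the job is handed in, with the robot touching nothing.
Of bowl_red, bowl_blue, bowl_yellow only 2 to 3 are there at a start; the rules pass over those that are not, and their reading is None.
At some moment in a run one of bowl_red, bowl_blue, bowl_yellow may be knocked a few centimetres aside while the robot is not near it.
It also fails if it takes over 210 s, if anything falls off the work surface, if the arm or the gripper's body presses on something with over 40 N, if the wrist force passes 120 N, or if a joint passes its speed limit or range.

## Robot

A 6-joint arm with a two-finger parallel gripper is mounted at the origin on the work surface. World frame = base frame: x ahead of the robot, y to its left, z up, the work surface at z = 0. Lengths are in m, angles in rad, forces in N, time in s.
With the tool pointing down it reaches from about 0.25 to 0.725 m from the base axis. Payload 4 kg.
Tool frame: the origin (TCP) lies on the centre line of the jaws, within the pads' length; the fingertips stand 14 mm ahead of it and the grasp point (between the pads) lies 5 mm behind it; z points along the fingers, y is the direction in which the jaws open and shut (so a half turn about z gives the same grasp; the last joint's range is limited). The gripper opens to 85 mm and grips with 20 to 120 N. Pads are 22 mm wide; open, the fingers measure 114 mm over their backs; the gripper's body (76 mm by 85 mm) begins 54 mm behind the grasp point. The pads swing forward as they close: fully open they stand 13 mm farther back than shut.
Start: joints at [0, 0.241, 0.005, 1.335, 0, 1.571], TCP at [0.5, -0, 0.245] pointing down, gripper open.
Joint ranges: [-2.72, 2.72], [-1.05, 1.87], [-1.09, 1.28], [-1.99, 2.15], [-1.42, 1.44], [-3.14, 3.14]. Speed limits (rad/s): [2.79, 2.79, 3.14, 3.14, 3.14, 3.14].

## Interface

Orientations are given as a rotation vector (axis times angle).
In Python, from workcell import env gives the robot as it stands.
- The arm moves only by the tool apply_moves, never from a script. Its argument "steps" is a list of rows, each a list of 7 numbers: the shift along the tool's x, y, z in m, then the turn, a rotation vector about the tool's x, y, z in degrees, then the finger opening in m, from 0 to 0.0854. In form: [[x, y, z, rx, ry, rz, claw], ...]. A call has 1 to 10 rows; each row is the pose to reach, as a shift and turn from the pose commanded when the call began, along the tool's axes at that moment; what a row does not reach only later rows make up. A row lasts 1/10 s, in which the tool goes at most 50 mm and 8.59 degrees, less where a joint would pass 70% of its speed; a pose out of reach is approached as far as the arm can. A call with a gripper value outside its range is refused whole. The fingers move at their own pace and stop on an object; "squeeze" is the grip in N (left out, the last holds). Time passes only in rows, so rows that repeat a pose let the fingers close. It gives the time, the measured TCP pose, the force and the opening at its end, in the units of the state.
- env.get_state(): the state, without advancing time (a new reading comes with each control period).
- env.capture(name): name is "scene" or "side" or "wrist"; returns (picture, depth): 400x640x3 uint8, red, green, blue; 400x640 float32, m along the optical axis (not along the pixel's ray), 0 where there is no reading.
- env.get_calibration(name): a dict with "vertical_fov" (degrees; the focal length in pixels is half the picture's height over the tangent of half this angle, whatever the lens; pixels are square), "cx", "cy" (the principal point, pixels), "R" (3x3) and "t" (3): a world point X has camera coordinates R X + t; the wrist camera has in their place "hand_eye" (4x4, takes a point from camera to tool coordinates, whose origin is the TCP and whose axes are the flange's). Camera axes: x right, y down, z forward; pixel columns grow to the right and rows downward; lengths in m; the calibration is good to about 2 mm. A picture is of the moment at which its call begins: read the wrist's pose just before it. get_calibration takes no time and is no camera call.
- env.job_done(): hands the job in, once; it reports no verdict.
The state is a dict: "time": time; "joint_positions": joint angles; "dq": joint speeds; "tau": joint torques, N m; "tcp_pos": TCP position; "tcp_rot": TCP orientation; "force": force on the tool from outside, world axes, zero at the start; "wrist_torque": the same for the moment, N m; "finger_gap": finger opening in m.
Only numpy, scipy, OpenCV 4.12 (cv2) and the standard library are available. Lean on these libraries where they do the work, as an engineer would, in place of code of your own. Each camera call takes 0.05 s, during which the arm holds its last target.

## Working session

There is one attempt and no reset: what is moved stays moved. The work goes in short steps, Python scripts to look and compute and a tool call to move; the robot and the scene stay as the last step left them, time stands still between calls to the robot, and variables do not carry over. Pictures are saved under pics/ and viewed, and the job is handed in when it is done.

Besides the shell and the picture viewer there is one more tool, called after "Emit:" in YAML: its name, and indented under it one key for each argument. apply_moves: Moves the arm, as the interface text tells. Its arguments: {"type":"object","properties":{"steps":{"type":"array","items":{"type":"array","items":{"type":"number"}}},"squeeze":{"type":"number"}},"required":["steps"]}

```bash
mkdir -p pics; ls; cat > h.py <<'E'
import numpy as np, cv2, json
from workcell import env
def cal(n):
    c=env.get_calibration(n); f=200/np.tan(np.radians(c["vertical_fov"])/2); return c,f
def snap(n,fn=None):
    s=env.get_state(); p,d=env.capture(n)
    if fn: cv2.imwrite('pics/'+fn+'.png',p[:,:,::-1])
    return s,p,d
def campose(n,s=None):
    c,f=cal(n)
    if n!='wrist':
        R=np.array(c["R"]);t=np.array(c["t"]); return R.T,-R.T@t,c,f
    H=np.array(c["hand_eye"]); Rt=cv2.Rodrigues(np.array(s["tcp_rot"],float))[0]
    return Rt@H[:3,:3], Rt@H[:3,3]+np.array(s["tcp_pos"]),c,f
def ray(n,u,v,s=None):
    R,o,c,f=campose(n,s); d=R@np.array([(u-c["cx"])/f,(v-c["cy"])/f,1]); return o,d
def onplane(n,u,v,z,s=None):
    o,d=ray(n,u,v,s); return o+d*(z-o[2])/d[2]
def proj(n,X,s=None):
    R,o,c,f=campose(n,s); p=R.T@(np.array(X)-o); return p[0]/p[2]*f+c["cx"],p[1]/p[2]*f+c["cy"]
def cloud(n,d,s=None):
    R,o,c,f=campose(n,s); v,u=np.mgrid[:400,:640]
    P=np.stack([(u-c["cx"])/f*d,(v-c["cy"])/f*d,d],-1)@R.T+o; P[d==0]=np.nan; return P
E
python3 - <<'E'
from h import *
for n in('scene','side','wrist'):
    s,p,d=snap(n,n+'0'); np.savez('pics/'+n+'0.npz',p=p,d=d)
    R,o,c,f=campose(n,s); print(n,o.round(3),R[:,2].round(3),f,c['cx'],c['cy'],c.keys())
print(s)
E
```

```text
pics
scene [ 1.451 -0.178  0.83 ] [-0.77   0.169 -0.616] 369.70580414428116 323.10469310118623 200.757434060987 dict_keys(['vertical_fov', 'cx', 'cy', 'R', 't'])
side [ 0.487 -0.817  0.775] [ 0.031  0.793 -0.608] 417.20724653728655 323.0582566581298 199.7162570382652 dict_keys(['vertical_fov', 'cx', 'cy', 'R', 't'])
wrist [0.5   0.081 0.373] [-0.001 -0.312 -0.95 ] 285.92922682412757 317.39069098527943 200.06428561661014 dict_keys(['vertical_fov', 'cx', 'cy', 'hand_eye'])
{'time': 0.1, 'joint_positions': array([-3.30919274e-05,  2.41311442e-01,  3.89574766e-03,  1.33523953e+00,
       -5.47274789e-07,  1.57077946e+00]), 'dq': array([-0.00083096, -0.0023359 ,  0.0043649 , -0.00063665, -0.00163068,
        0.00154439]), 'tau': array([-3.57412864e-04, -3.73140085e+01,  2.53010201e+01,  1.07858295e-02,
        2.43542411e-05, -2.54672034e-05]), 'tcp_pos': array([ 4.99462548e-01, -1.66866144e-05,  2.44529108e-01]), 'tcp_rot': array([-2.22052980e+00, -2.22049377e+00,  2.06441312e-03]), 'force': array([-0.46351592, -0.67821316, -0.07152295]), 'wrist_torque': array([ 0.02355896,  0.00455177, -0.00070979]), 'finger_gap': 0.08544290233357482}
```

View pics/scene0.png

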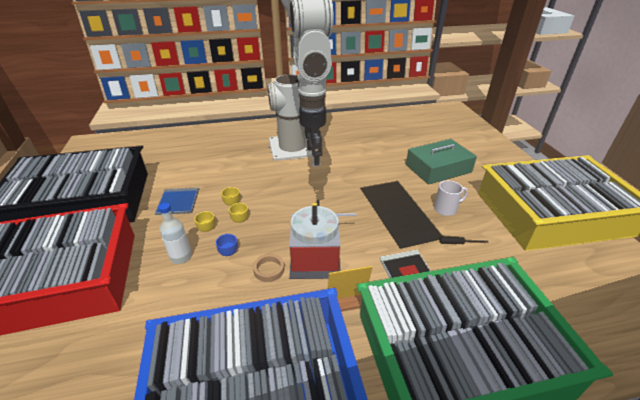

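View pics/side0.png

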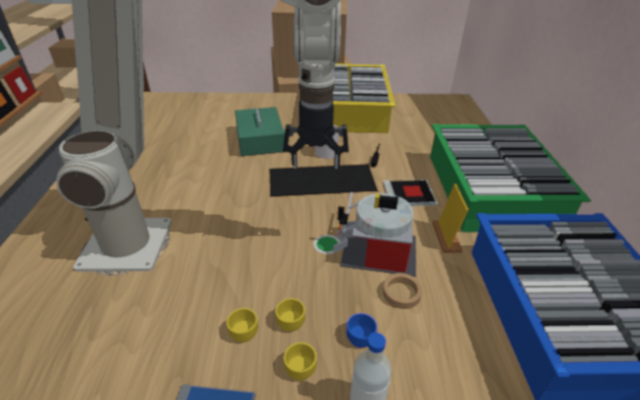

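View pics/wrist0.png

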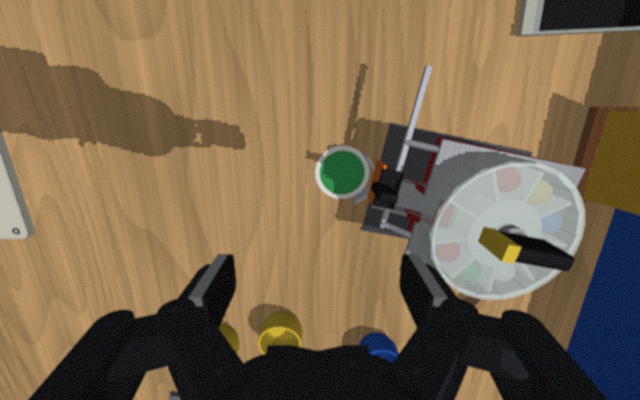

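The pictures show no red bowl. The blue bowl is at scene pixel (227,244) and there are three yellow bowls, at (231,196), (238,212) and (205,221). The dispenser is at (315,240) and the mat at (400,212). Next I'll turn these into positions.

```bash
cat > m.py <<'E'
from h import *
D={n:np.load(f'pics/{n}0.npz') for n in('scene','side','wrist')}
S={'tcp_pos':[4.99462548e-01,-1.66866144e-05,2.44529108e-01],'tcp_rot':[-2.22052980,-2.22049377,2.06441312e-03]}
def blobs(n,lo,hi,amin,box=None,p=None):
    p=D[n]['p'] if p is None else p
    h=cv2.cvtColor(p,cv2.COLOR_RGB2HSV); m=cv2.inRange(h,lo,hi)
    k,l,st,ce=cv2.connectedComponentsWithStats(m)
    return [(l==i,st[i],ce[i]) for i in range(1,k) if st[i][4]>=amin]
if __name__=='__main__':
  for n in D:
    P=cloud(n,D[n]['d'],S)
    T=P[np.isfinite(P[...,2])&(abs(P[...,2])<.02)]; print(n,'table z',np.median(T[:,2]).round(4))
    for nm,lo,hi in(('blue',(110,120,60),(125,255,255)),('yellow',(22,150,60),(32,255,255)),('green',(60,120,60),(85,255,255)),('orange',(5,200,120),(14,255,255))):
        for m,st,ce in blobs(n,lo,hi,25):
            Q=P[m]; Q=Q[np.isfinite(Q[:,0])]
            if len(Q)==0: continue
            mx=np.nanpercentile(Q[:,2],97); top=Q[Q[:,2]>mx-.006]
            print(n,nm,st,ce.round(1),'mn',np.percentile(Q,2,axis=0).round(3),'mx',np.percentile(Q,98,axis=0).round(3))
E
python3 m.py
```

```text
scene table z 0.0003
scene blue [368  71  14   8  42] [376.1  75.6] mn [-0.751  0.59   0.002] mx [-0.728  0.677  0.04 ]
scene blue [157 191  39  22 349] [177.2 203.2] mn [ 0.263 -0.524  0.007] mx [ 0.607 -0.411  0.202]
scene blue [216 234  21  22 360] [226.4 244.2] mn [ 0.564 -0.32   0.004] mx [ 0.627 -0.265  0.043]
scene blue [ 134  288  233  112 3903] [274.2 339.2] mn [ 0.904 -0.448  0.006] mx [ 1.15  -0.033  0.127]
scene blue [326 377   6  23  26] [328.3 388.1] mn [ 1.053 -0.091  0.004] mx [ 1.116 -0.081  0.069]
scene blue [302 383   4  17  26] [303.5 391. ] mn [ 1.054 -0.144  0.004] mx [ 1.138 -0.135  0.126]
scene yellow [394   4  13  13 145] [400.    9.9] mn [-0.804  0.736  0.347] mx [-0.779  0.807  0.41 ]
scene yellow [347   6   8  13  87] [350.6  11.9] mn [-0.809  0.449  0.353] mx [-0.782  0.495  0.408]
scene yellow [183  14   9  11  77] [186.9  18.9] mn [-0.804 -0.445  0.356] mx [-0.778 -0.411  0.405]
scene yellow [ 88  16  15  15 175] [95.2 23. ] mn [-0.805 -0.904  0.348] mx [-0.78  -0.851  0.413]
scene yellow [245  45   7   7  40] [248.1  48.1] mn [-0.777 -0.144  0.205] mx 
[... 3341 characters left out ...]
e [ 567  209   73  191 5824] [612.4 313.9] mn [ 0.909 -0.303  0.003] mx [ 0.913 -0.061  0.094]
wrist blue [360 333  38  29 451] [380.1 346.5] mn [ 0.518 -0.31   0.005] mx [0.619 0.01  0.306]
wrist yellow [ 585  112   55  102 2671] [617.7 163.7] mn [ 0.849 -0.031  0.015] mx [0.858 0.072 0.068]
wrist yellow [480 229  42  33 816] [500.6 244.9] mn [ 0.64 -0.03  0.15] mx [ 0.653 -0.018  0.182]
wrist yellow [ 258  311   44   44 1310] [279.7 331.1] mn [ 0.415 -0.277  0.005] mx [ 0.475 -0.218  0.043]
wrist yellow [219 324  20  29 285] [229.8 335.9] mn [ 0.349 -0.273  0.003] mx [ 0.458 -0.01   0.272]
wrist green [ 321  152   43   41 1399] [341.8 172.1] mn [ 0.507 -0.028  0.   ] mx [0.557 0.023 0.003]
```

```bash
python3 - <<'E'
from m import *
Pw=cloud('wrist',D['wrist']['d'],S); Ps=cloud('side',D['side']['d']); Pc=cloud('scene',D['scene']['d'])
def im(n,P,z0,z1,x0,x1,y0,y1,sc):
    p=D[n]['p']; W=int((x1-x0)*sc);H=int((y1-y0)*sc); o=np.zeros((H,W,3),np.uint8)
    m=np.isfinite(P[...,0])&(P[...,2]>z0)&(P[...,2]<z1)&(P[...,0]>x0)&(P[...,0]<x1)&(P[...,1]>y0)&(P[...,1]<y1)
    Q=P[m];c=p[m][:,::-1]
    for q,k in zip(Q,c): cv2.circle(o,(int((q[0]-x0)*sc),int((y1-q[1])*sc)),1,tuple(int(a) for a in np.maximum(k,40)),-1)
    return o
a=im('wrist',Pw,.0,.19,.45,.75,-.15,.15,1300); b=im('side',Ps,0.03,.25,.45,.75,-.15,.15,1300)
cv2.imwrite('pics/top1.png',np.hstack([a,b]))
# water, tape
for n,P,(x0,x1,y0,y1) in (('scene',Pc,(.4,.75,-.55,-.33)),('scene',Pc,(.6,.85,-.3,-.08)),('scene',Pc,(.4,.7,.25,.45)),):
    m=(P[...,2]>.012)&(P[...,0]>x0)&(P[...,0]<x1)&(P[...,1]>y0)&(P[...,1]<y1); Q=P[m]; print(len(Q),np.percentile(Q,[3,50,97],axis=0).round(3))
# mat
p=D['scene']['p']; m=(p.max(2)<50); m=cv2.morphologyEx(m.astype(np.uint8),cv2.MORPH_OPEN,np.ones((9,9)))
cs=cv2.findContours(m,0,1)[0]
for c in cs:
    if cv2.contourArea(c)>1500:
        ap=cv2.approxPolyDP(c,8,True)[:,0]; print(ap.tolist(),[onplane('scene',u,v,.003)[:2].round(3).tolist() for u,v in ap])
p=D['side']['p']; m=(p.max(2)<55)
m[:150]=0;m[205:]=0
cs=cv2.findContours(cv2.morphologyEx(m.astype(np.uint8),cv2.MORPH_OPEN,np.ones((5,5))),0,1)[0]
for c in cs:
    if cv2.contourArea(c)>800:
        ap=cv2.approxPolyDP(c,6,True)[:,0]; print(ap.tolist(),[onplane('side',u,v,.003)[:2].round(3).tolist() for u,v in ap])
E
```

```text
1426 [[ 0.441 -0.456  0.015]
 [ 0.608 -0.421  0.085]
 [ 0.625 -0.34   0.199]]
1033 [[ 0.616 -0.288  0.014]
 [ 0.712 -0.11   0.035]
 [ 0.744 -0.082  0.14 ]]
302 [[0.525 0.426 0.015]
 [0.566 0.433 0.057]
 [0.582 0.449 0.095]]
[[60, 181], [79, 203], [103, 197], [86, 175]] [[-0.305, 0.29], [-0.196, 0.177], [-0.138, 0.206], [-0.238, 0.324]]
[[374, 184], [367, 165], [271, 170], [271, 195]] [[0.693, 0.272], [0.683, 0.385], [0.357, 0.354], [0.368, 0.214]]
```

View pics/top1.png

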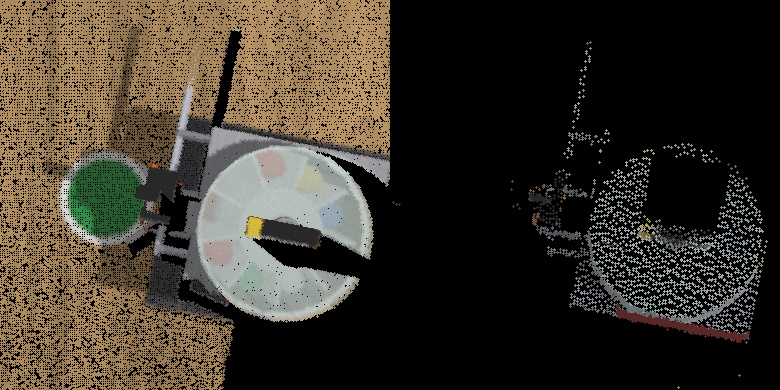

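```bash
python3 - <<'E'
from m import *
Pw=cloud('wrist',D['wrist']['d'],S); Ps=cloud('side',D['side']['d']); Pc=cloud('scene',D['scene']['d'])
def circ(Q,r=None):
    A=np.c_[2*Q[:,:2],np.ones(len(Q))];b=(Q[:,:2]**2).sum(1); x=np.linalg.lstsq(A,b,rcond=None)[0]; return x[:2].round(4),np.sqrt(x[2]+x[0]**2+x[1]**2).round(4)
# lid rim contour
for n,P in(('wrist',Pw),('side',Ps)):
    m=(P[...,2]>.132)&(P[...,2]<.147)&(P[...,0]>.58)&(P[...,0]<.76)&(abs(P[...,1]+.03)<.09)
    Q=P[m]; h=cv2.convexHull(Q[:,:2].astype(np.float32))[:,0]; c,r=cv2.minEnclosingCircle(h); print(n,'lid',np.array(c).round(4),r,circ(h),np.median(Q[:,2]))
    m=(P[...,2]>.15)&(P[...,2]<.19)&(P[...,0]>.62)&(P[...,0]<.72)&(abs(P[...,1]+.03)<.05); Q=P[m]
    top=Q[Q[:,2]>.176]; print('knob',len(top),cv2.minAreaRect(top[:,:2].astype(np.float32)),np.percentile(Q[:,2],98))
    # tab
    m=(P[...,2]>.1)&(P[...,2]<.135)&(P[...,0]>.53)&(P[...,0]<.6)&(abs(P[...,1])<.05); Q=P[m]; top=Q[Q[:,2]>.117]
    print('tab',len(top),cv2.minAreaRect(top[:,:2].astype(np.float32)),np.percentile(Q,[2,98],axis=0).round(3))
# spot: white outer ring by color in wrist
p=D['wrist']['p']; hsv=cv2.cvtColor(p,cv2.COLOR_RGB2HSV)
m=blobs('wrist',(60,120,60),(85,255,255),300)[0]; cn=max(cv2.findContours(m[0].astype(np.uint8),0,1)[0],key=len); print('green',cv2.minEnclosingCircle(cn),circ(Pw[m[0]][:, :2]) , )
g=[onplane('wrist',u,v,0.001,S) for u,v in cv2.convexHull(cn)[:,0]]; print('green hull',circ(np.array(g)))
# rail
m=(Pw[...,2]>.074)&(Pw[...,2]<.09)&(Pw[...,0]>.56)&(Pw[...,0]<.62)&(Pw[...,1]>.03)&(Pw[...,1]<.13);Q=Pw[m]; print('rail',len(Q),cv2.minAreaRect(Q[:,:2].astype(np.float32)))
# mat
for n,P in(('side',Ps),('scene',Pc)):
    p=D[n]['p']; m=(p.max(2)<75)&(abs(P[...,2])<.015)&(P[...,0]>.25)&(P[...,0]<.8)&(P[...,1]>.1)&(P[...,1]<.5)
    m=cv2.morphologyEx(m.astype(np.uint8),cv2.MORPH_OPEN,np.ones((3,3)))
    k,l,st,ce=cv2.connectedComponentsWithStats(m)
    i=1+np.argmax(st[1:,4]); Q=P[l==i]; print(n,'mat',st[i],cv2.minAreaRect(Q[:,:2].astype(np.float32)),Q[:,2].mean())
    cv2.imwrite(f'pics/mat_{n}.png',(l==i).astype(np.uint8)*255)
E
```

```text
wrist lid [ 0.669  -0.0303] 0.06838875263929367 (array([ 0.6692, -0.0297]), np.float64(0.0675)) 0.14045128334656828
knob 1303 ((0.6682563424110413, -0.029797449707984924), (0.015018532983958721, 0.05789264291524887), 78.65367889404297) 0.1814476690980502
tab 237 ((0.5644335746765137, 0.0007999376393854618), (0.010160642676055431, 0.01779862307012081), 78.7576675415039) [[ 0.556 -0.048  0.101]
 [ 0.599  0.007  0.125]]
side lid [ 0.6688 -0.0299] 0.06991171836853027 (array([ 0.67  , -0.0303]), np.float64(0.0678)) 0.14182334796310408
knob 119 ((0.6692405939102173, -0.030212178826332092), (0.016499442979693413, 0.055067338049411774), 78.09634399414062) 0.1832442748574537
tab 36 ((0.5652318000793457, 0.00027886778116226196), (0.01104998029768467, 0.015433677472174168), 86.59654998779297) [[ 0.558 -0.047  0.101]
 [ 0.6    0.005  0.127]]
 ** On entry to DLASCL parameter number  4 had an illegal value
 ** On entry to DLASCL parameter number  4 had an illegal valueTraceback (most recent call last):
  File "<stdin>", line 16, in <module>
  File "<stdin>", line 4, in circ
    x, resids, rank, s = _umath_linalg.lstsq(a, b, rcond,
                         ~~~~~~~~~~~~~~~~~~~^^^^^^^^^^^^^
                                             signature=signature)
                                             ^^^^^^^^^^^^^^^^^^^^
    raise LinAlgError("SVD did not converge in Linear Least Squares")
numpy.linalg.LinAlgError: SVD did not converge in Linear Least Squares
```

```bash
python3 - <<'E'
from m import *
Pw=cloud('wrist',D['wrist']['d'],S); Ps=cloud('side',D['side']['d']); Pc=cloud('scene',D['scene']['d'])
def circ(Q):
    Q=Q[np.isfinite(Q[:,0])];A=np.c_[2*Q[:,:2],np.ones(len(Q))];b=(Q[:,:2]**2).sum(1); x=np.linalg.lstsq(A,b,rcond=None)[0]; return x[:2].round(4),np.sqrt(x[2]+x[0]**2+x[1]**2).round(4)
m=blobs('wrist',(60,120,60),(85,255,255),300)[0]; cn=max(cv2.findContours(m[0].astype(np.uint8),0,1)[0],key=len)
g=[onplane('wrist',u,v,0.001,S) for u,v in cv2.convexHull(cn)[:,0]]; print('green hull',circ(np.array(g)))
m=(Pw[...,2]>.074)&(Pw[...,2]<.09)&(Pw[...,0]>.56)&(Pw[...,0]<.62)&(Pw[...,1]>.03)&(Pw[...,1]<.13);Q=Pw[m]; print('rail',len(Q),cv2.minAreaRect(Q[:,:2].astype(np.float32)))
for n,P in(('side',Ps),('scene',Pc)):
    p=D[n]['p']; m=(p.max(2)<75)&(abs(P[...,2])<.015)&(P[...,0]>.25)&(P[...,0]<.8)&(P[...,1]>.1)&(P[...,1]<.5)
    m=cv2.morphologyEx(m.astype(np.uint8),cv2.MORPH_OPEN,np.ones((3,3)))
    k,l,st,ce=cv2.connectedComponentsWithStats(m)
    i=1+np.argmax(st[1:,4]); Q=P[l==i]; print(n,'mat',st[i],cv2.minAreaRect(Q[:,:2].astype(np.float32)),Q[:,2].mean())
# bowls: rim points z>.036
for n,P in(('side',Ps),('scene',Pc)):
  for nm,x,y in(('blue',.594,-.292),('Y',.467,-.36),('d1',.445,-.25),('d2',.345,-.275)):
    m=(np.hypot(P[...,0]-x,P[...,1]-y)<.045)&(P[...,2]>.039)&(P[...,2]<.05); Q=P[m]; print(n,nm,len(Q),circ(Q) if len(Q)>5 else'',cv2.minEnclosingCircle(Q[:,:2].astype(np.float32)))
  m=(P[...,0]>.5)&(P[...,0]<.72)&(P[...,1]>-.45)&(P[...,1]<-.33)&(P[...,2]>.05)&(P[...,2]<.2);Q=P[m]; print('water',len(Q),np.percentile(Q,[2,98],axis=0).round(3))
E
```

```text
green hull (array([ 0.5321, -0.0028]), np.float64(0.0282))
rail 699 ((0.5964246988296509, 0.07243362069129944), (0.08784225583076477, 0.010350506752729416), 79.29817199707031)
side mat [ 270  164  106   32 2718] ((0.5282765030860901, 0.29854369163513184), (0.33892056345939636, 0.15996511280536652), 4.768816947937012) 0.005222382697131972
scene mat [ 362  182   78   66 2656] ((0.5283467769622803, 0.29664909839630127), (0.3358781933784485, 0.15636177361011505), 4.830672740936279) 0.002882413147936255
side blue 171 (array([ 0.5945, -0.2911]), np.float64(0.03)) ((0.5939922332763672, -0.2900453805923462), 0.03280937671661377)
side Y 222 (array([ 0.468 , -0.3601]), np.float64(0.0301)) ((0.4671986699104309, -0.3591930568218231), 0.03296010196208954)
side d1 183 (array([ 0.445 , -0.2497]), np.float64(0.0301)) ((0.44531312584877014, -0.24917548894882202), 0.032977111637592316)
side d2 193 (array([ 0.3452, -0.2742]), np.float64(0.03)) ((0.34526491165161133, -0.2734547257423401), 0.03313859924674034)
water 985 [[ 0.561 -0.45   0.061]
 [ 0.621 -0.417  0.199]]
scene blue 71 (array([ 0.5953, -0.2916]), np.float64(0.03)) ((0.5946937203407288, -0.29324108362197876), 0.03420140966773033)
scene Y 66 (array([ 0.4689, -0.3603]), np.float64(0.0303)) ((0.46908628940582275, -0.3612293601036072), 0.03422369435429573)
scene d1 52 (array([ 0.4459, -0.2498]), np.float64(0.0301)) ((0.44527196884155273, -0.25011295080184937), 0.03237299993634224)
scene d2 48 (array([ 0.3459, -0.2742]), np.float64(0.0301)) ((0.3461795747280121, -0.27373838424682617), 0.033458489924669266)
water 802 [[ 0.587 -0.448  0.054]
 [ 0.626 -0.401  0.199]]
```

```bash
python3 - <<'E'
from m import *
P=cloud('wrist',D['wrist']['d'],S)
s=np.array([.5319,-.0027]); a=np.radians(-11.1); X=np.array([np.cos(a),np.sin(a)]);Y=np.array([-X[1],X[0]])
L=np.stack([(P[...,:2]-s)@X,(P[...,:2]-s)@Y],-1)
p=D['wrist']['p']
crop=cv2.resize(p[110:270,290:450],None,fx=3.6,fy=3.6,interpolation=cv2.INTER_CUBIC)
cv2.imwrite('pics/crop1.png',crop[:,:,::-1])
for z0,z1 in((.015,.03),(.03,.06),(.06,.09),(.09,.13)):
    m=(P[...,2]>z0)&(P[...,2]<z1)&(abs(L[...,0]-.02)<.06)&(abs(L[...,1])<.12)
    q=L[m]; 
    g=np.zeros((20,12),int)
    for x,y in q: g[min(19,int((.1-y)/.01)) if .1-y>0 else 0,int((x+.04)/.01)]+=1
    print(z0);print(g)
print(campose('wrist',S)[0], env.get_calibration('wrist')['hand_eye'])
E
```

```text
0.015
[[ 0  0  0  0  0  0  0  0  0  0  0  0]
 [ 0  0  0  0  0  0  0  0  0  0  0  0]
 [ 0  0  0  0  0  0  0  0  0  0  0  0]
 [ 0  0  0  0  0  0  0  0  0  0  0  0]
 [ 0  0  0  0  0  0  0  0  0  0  0  0]
 [ 0  0  0  0  0  0  0  0  0  0  0  0]
 [ 0  0  0  0  0  0  2  0  0  0  0  0]
 [ 0  0  0  0  0  0 28  6  0  0  0  0]
 [ 0  0  0  0  0  0  0 11  0  0  0  0]
 [ 0  0  0  0  0  0  0  0  0  0  0  0]
 [ 0  0  0  0  0  0  0  0  0  0  0  0]
 [ 0  0  0  0  0  0  0 24  0  0  0  0]
 [ 0  0  0  0  0  0 47  9  0  0  0  0]
 [ 0  0  0  0  0  0  2  0  0  0  0  0]
 [ 0  0  0  0  0  0  0  0  0  0  0  0]
 [ 0  0  0  0  0  0  0  0  0  0  0  0]
 [ 0  0  0  0  0  0  0  0  0  0  0  0]
 [ 0  0  0  0  0  0  0  0  0  0  0  0]
 [ 0  0  0  0  0  0  0  0  0  0  0  0]
 [ 0  0  0  0  0  0  0  0  0  0  0  0]]
0.03
[[ 0  0  0  0  0  0  0  0  0  0  0  0]
 [ 0  0  0  0  0  0  0  0  0  0  0  0]
 [ 0  0  0  0  0  0  0  0  0  0  0  0]
 [ 0  0  0  0  0  0  0  0  0  0  0  0]
 [ 0  0  0  0  0  0  0  0  0  0  0  0]
 [ 0  0  0  0  0  0  0  0  0  0  0  0]
 [ 0  0  0  0  0  0  0  9  0  0  0  0]
 [ 0  0  0  0  0  0  0 25  0  0  0 
[... 2247 characters left out ...]
   0   0   0   3  78]
 [  0   0   0   0   0   0   0   0   0   0   0   0]
 [  0   0   0   0   0   0   0   0   0   0   0   5]
 [  0   0   0   0   0   0   0   0   0   0   0   1]
 [  0   0   0   0   0   0   0   0   0   0   0   0]
 [  0   0   0   0   0   0   0   0   0   0   0   0]]
[[ 9.99999229e-01  7.95194008e-04 -9.54251289e-04]
 [ 4.57875898e-04 -9.50109667e-01 -3.11915712e-01]
 [-1.15467688e-03  3.11915034e-01 -9.50109298e-01]] [[ 4.74101990e-04 -9.50109814e-01 -3.11915241e-01  8.08906718e-02]
 [ 9.99999640e-01  2.30789299e-04  8.16973996e-04  4.27636136e-04]
 [-7.04228311e-04 -3.11915516e-01  9.50109581e-01 -1.28767927e-01]
 [ 0.00000000e+00  0.00000000e+00  0.00000000e+00  1.00000000e+00]]
```

View pics/crop1.png

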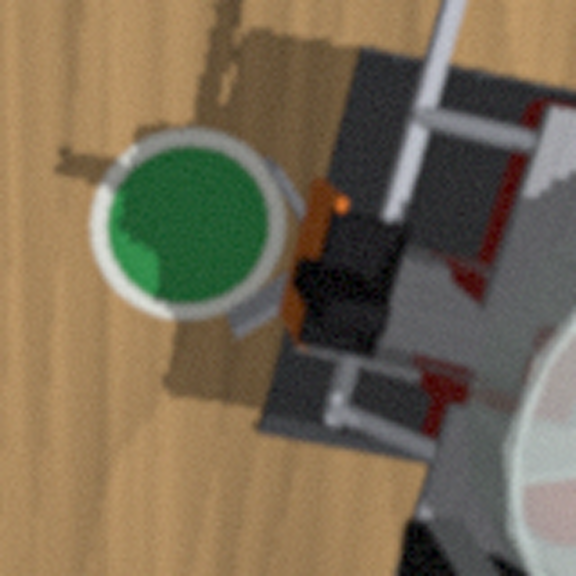

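Emit:
apply_moves:
  steps:
    - [0,0,0,0,0,8,0.06]
    - [0,0,0,0,0,16,0.03]
    - [0,0,0,0,0,20,0.03]

```text
time: 0.45
tcp_pos: [0.4997, -0.0, 0.2449]
tcp_rot: [-2.577, -1.796, 0.001]
force: [-0.1, -0.8, -0.1]
finger_gap: 0.044
```

```bash
python3 -c "
from h import *
s=env.get_state();print(s['joint_positions'].round(3),s['tcp_pos'].round(4),cv2.Rodrigues(s['tcp_rot'])[0].round(3))"
```

```text
[-0.     0.241  0.004  1.335 -0.     1.924] [ 0.4997 -0.      0.2449] [[ 0.346  0.938 -0.001]
 [ 0.938 -0.346 -0.   ]
 [-0.    -0.001 -1.   ]]
```

```bash
cat >> h.py <<'E'
SP=np.array([.5319,-.0027]); PSI=-11.1
def L2W(x,y):
    a=np.radians(PSI); return SP+x*np.array([np.cos(a),np.sin(a)])+y*np.array([-np.sin(a),np.cos(a)])
def to(x,y,z,yaw=None):
    s=env.get_state(); R=cv2.Rodrigues(np.array(s["tcp_rot"],float))[0]; p=np.array(s["tcp_pos"])
    cy=np.degrees(np.arctan2(R[1,0],R[0,0])); 
    sh=R.T@(np.array([x,y,z])-p)
    Rz=R
    if yaw is not None:
        t=np.radians(yaw);c,sn=np.cos(t),np.sin(t); G=np.array([[c,sn,0],[sn,-c,0],[0,0,-1]]); rv=np.degrees(cv2.Rodrigues(R.T@G)[0].ravel())
    else: rv=np.zeros(3)
    print('pos',p.round(4),'yaw',cy.round(2),'j6',np.degrees(s['joint_positions'][5]).round(1),'| shift',sh.round(4),'rot',rv.round(2),'gap',round(s['finger_gap'],4),'F',s['force'].round(1),'t',s['time'])
E
python3 -c "
from h import *
to(.5647,.0007,.20,168.9)"
```

```text
pos [ 0.4997 -0.      0.2449] yaw 69.77 j6 110.2 | shift [0.0231 0.0608 0.0448] rot [-5.000e-02 -3.000e-02 -9.913e+01] gap 0.044 F [-0.1 -0.8 -0.1] t 0.45
```

Emit:
apply_moves:
  steps:
    - [0.023,0.061,0.045,0,0,-99.1,0.04]
    - [0.023,0.061,0.045,0,0,-99.1,0.04]
    - [0.023,0.061,0.045,0,0,-99.1,0.04]
    - [0.023,0.061,0.045,0,0,-99.1,0.04]
    - [0.023,0.061,0.045,0,0,-99.1,0.04]
    - [0.023,0.061,0.045,0,0,-99.1,0.04]
    - [0.023,0.061,0.045,0,0,-99.1,0.04]
    - [0.023,0.061,0.045,0,0,-99.1,0.04]
    - [0.023,0.061,0.045,0,0,-99.1,0.04]
    - [0.023,0.061,0.045,0,0,-99.1,0.04]

```text
time: 1.45
tcp_pos: [0.5649, 0.0007, 0.1998]
tcp_rot: [-0.645, -3.074, 0.0]
force: [0.7, -0.3, 0.2]
finger_gap: 0.0401
```

```bash
python3 -c "
from h import *
to(.5647,.0007,.108,168.9)"
```

```text
pos [0.5649 0.0007 0.1998] yaw 156.3 j6 23.8 | shift [ 0.0001 -0.0001  0.0918] rot [ -0.02  -0.06 -12.6 ] gap 0.0401 F [ 0.7 -0.3  0.2] t 1.45
```

Emit:
apply_moves:
  steps:
    - [0,0,0,0,0,-8,0.04]
    - [0,0,0,0,0,-12.6,0.04]
    - [0,0,0.03,0,0,-12.6,0.04]
    - [0,0,0.06,0,0,-12.6,0.04]
    - [0,0,0.08,0,0,-12.6,0.04]
    - [0,0,0.091,0,0,-12.6,0.04]
    - [0,0,0.091,0,0,-12.6,0.04]

```text
time: 2.15
tcp_pos: [0.5638, 0.0008, 0.1074]
tcp_rot: [-0.313, -3.122, 0.001]
force: [-0.9, 0.2, -0.2]
finger_gap: 0.0397
```

```bash
python3 -c "
from h import *
to(.5647,.0007,.108,168.9); snap('side','side1');snap('wrist','wrist1')"
```

```text
pos [0.5638 0.0008 0.1074] yaw 168.54 j6 11.5 | shift [-0.0009  0.0001 -0.0006] rot [-0.05 -0.23 -0.36] gap 0.0397 F [-0.9  0.2 -0.2] t 2.15
```

View pics/wrist1.png

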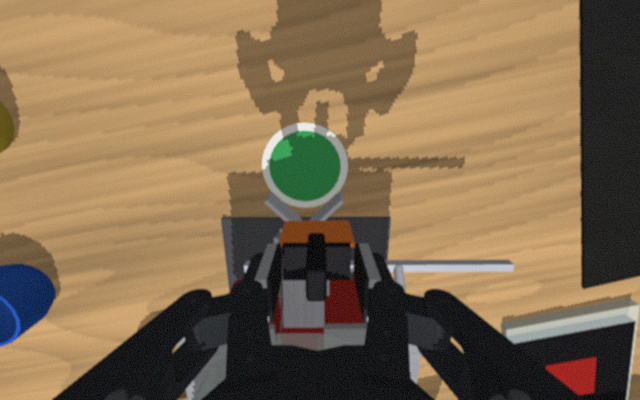

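Emit:
apply_moves:
  squeeze: 30
  steps:
    - [0,0,0,0,0,0,0]
    - [0,0,0,0,0,0,0]
    - [0,0,0,0,0,0,0]
    - [0,0,0,0,0,0,0]
    - [0,0,0,0,0,0,0]
    - [0,0,0,0,0,0,0]

```text
time: 2.85
tcp_pos: [0.5662, 0.0007, 0.1107]
tcp_rot: [0.313, 3.123, 0.0]
force: [0.0, -0.1, 5.8]
finger_gap: 0.0092
```

Emit:
apply_moves:
  steps:
    - [0,0.012,0,0,0,0,0]
    - [0,0.024,0,0,0,0,0]
    - [0,0.036,0,0,0,0,0]
    - [0,0.048,0,0,0,0,0]
    - [0,0.06,0,0,0,0,0]
    - [0,0.07,0,0,0,0,0]
    - [0,0.077,0,0,0,0,0]
    - [0,0.081,0,0,0,0,0]
    - [0,0.083,0,0,0,0,0]
    - [0,0.083,0,0,0,0,0]

```text
time: 3.85
tcp_pos: [0.5823, 0.0827, 0.1107]
tcp_rot: [0.312, 3.124, 0.001]
force: [-0.7, 0.6, 7.3]
finger_gap: 0.0099
```

Emit:
apply_moves:
  steps:
    - [0,0.002,0,0,0,0,0]
    - [0,0.004,0,0,0,0,0]
    - [0,0.006,0,0,0,0,0]
    - [0,0.006,0,0,0,0,0]

```text
time: 4.25
tcp_pos: [0.5825, 0.0836, 0.1107]
tcp_rot: [0.318, 3.124, -0.014]
force: [-2.6, -13.2, 9.8]
finger_gap: 0.0093
```

Emit:
apply_moves:
  steps:
    - [0,0.002,0,0,0,0,0]
    - [0,0.004,0,0,0,0,0]
    - [0,0.006,0,0,0,0,0]
    - [0,0.006,0,0,0,0,0]

```text
time: 4.65
tcp_pos: [0.5826, 0.084, 0.1106]
tcp_rot: [-0.324, -3.125, 0.03]
force: [-7.0, -26.4, 13.4]
finger_gap: 0.0093
```

Emit:
apply_moves:
  steps:
    - [0,-0.006,0,0,0,0,0]
    - [0,-0.011,0,0,0,0,0]
    - [0,-0.011,0,0,0,0,0.04]
    - [0,-0.011,0,0,0,0,0.04]
    - [0,-0.011,0,0,0,0,0.04]
    - [0,-0.011,-0.03,0,0,0,0.04]
    - [0,-0.011,-0.07,0,0,0,0.04]
    - [0,-0.011,-0.11,0,0,0,0.05]
    - [0,-0.011,-0.14,0,0,0,0.06]
    - [0,-0.011,-0.14,0,0,0,0.085]

```text
time: 5.65
tcp_pos: [0.5844, 0.084, 0.2547]
tcp_rot: [0.311, 3.117, 0.004]
force: [-0.3, -0.6, -0.2]
finger_gap: 0.0727
```

```bash
cat > bowls.py <<'E'
from h import *
def circ(Q):
    A=np.c_[2*Q[:,:2],np.ones(len(Q))];b=(Q[:,:2]**2).sum(1); x=np.linalg.lstsq(A,b,rcond=None)[0]; return x[:2].round(4),np.sqrt(x[2]+x[0]**2+x[1]**2).round(4)
def find(tag,names=('side','scene'),zb=0.0):
    for n in names:
        s,p,d=snap(n,n+tag); P=cloud(n,d,s); h=cv2.cvtColor(p,cv2.COLOR_RGB2HSV)
        for nm,lo,hi in(('blue',(110,120,40),(125,255,255)),('yellow',(20,120,40),(34,255,255))):
            m=cv2.inRange(h,lo,hi)>0
            m&=(P[...,2]>.034+zb)&(P[...,2]<.052+zb)&(P[...,0]>.25)&(P[...,0]<.75)&(P[...,1]>-.5)&(P[...,1]<.45)
            k,l,st,ce=cv2.connectedComponentsWithStats(cv2.dilate(m.astype(np.uint8),np.ones((3,3))))
            for i in range(1,k):
                Q=P[(l==i)&m]; Q=Q[Q[:,2]>np.percentile(Q[:,2],95)-.004]
                if len(Q)>15: print(n,nm,len(Q),circ(Q),'z',np.percentile(Q[:,2],90).round(4))
E
python3 - <<'E'
from bowls import *
find('2'); to(.594,-.2912,.12)
s,p,d=snap('side')
P=cloud('side',d); m=(P[...,2]>.117)&(P[...,2]<.13)&(P[...,0]>.53)&(P[...,0]<.62)&(P[...,1]>.04)&(P[...,1]<.13); Q=P[m]; print('tab',len(Q),np.median(Q,axis=0))
E
```

```text
side blue 51 (array([ 0.5941, -0.2922]), np.float64(0.0298)) z 0.0447
side yellow 132 (array([ 0.4451, -0.2493]), np.float64(0.03)) z 0.0452
side yellow 164 (array([ 0.3453, -0.274 ]), np.float64(0.0299)) z 0.0448
side yellow 199 (array([ 0.468 , -0.3601]), np.float64(0.03)) z 0.0446
scene blue 54 (array([ 0.5957, -0.2915]), np.float64(0.0297)) z 0.043
scene yellow 38 (array([ 0.3462, -0.2743]), np.float64(0.0296)) z 0.044
scene yellow 35 (array([ 0.4456, -0.25  ]), np.float64(0.0302)) z 0.0446
scene yellow 59 (array([ 0.4685, -0.3607]), np.float64(0.0304)) z 0.0434
pos [0.5822 0.0836 0.2497] yaw 168.58 j6 19.6 | shift [-0.0856 -0.3651  0.1297] rot [0. 0. 0.] gap 0.0846 F [-0.9  0.4 -0.5] t 5.75
tab 29 [0.58293685 0.08052099 0.12373669]
```

View pics/side2.png

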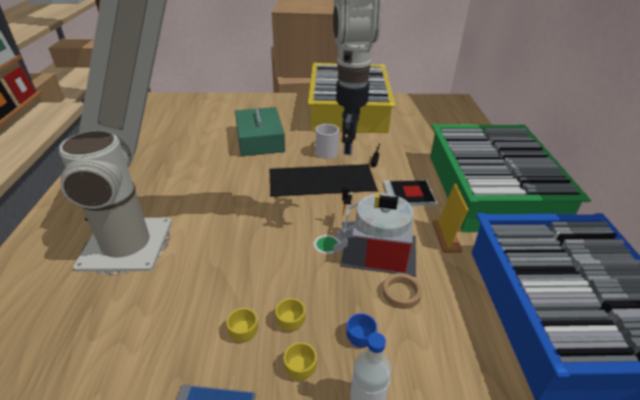

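Emit:
apply_moves:
  steps:
    - [0,-0.03,0,0,0,0,0.085]
    - [-0.01,-0.08,0,0,0,0,0.085]
    - [-0.02,-0.13,0,0,0,0,0.085]
    - [-0.04,-0.18,0,0,0,0,0.085]
    - [-0.06,-0.23,0,0,0,0,0.085]
    - [-0.08,-0.28,0,0,0,0,0.085]
    - [-0.0856,-0.33,0,0,0,0,0.085]
    - [-0.0856,-0.365,0.02,0,0,0,0.085]
    - [-0.0856,-0.365,0.06,0,0,0,0.085]
    - [-0.0856,-0.365,0.1,0,0,0,0.085]

```text
time: 6.8
tcp_pos: [0.5919, -0.2937, 0.1461]
tcp_rot: [-0.319, -3.124, -0.001]
force: [0.2, 0.2, -0.1]
finger_gap: 0.0851
```

```bash
python3 - <<'E'
from bowls import *
find('3',('scene',)); to(.5945,-.2915,.030,168.9)
E
```

```text
scene blue 48 (array([ 0.5963, -0.2915]), np.float64(0.0296)) z 0.0438
scene yellow 25 (array([ 0.4471, -0.248 ]), np.float64(0.0287)) z 0.0436
scene yellow 36 (array([ 0.4694, -0.3606]), np.float64(0.0302)) z 0.0446
pos [ 0.5875 -0.2904  0.1369] yaw 168.41 j6 -14.7 | shift [-8.900e-03 -1.000e-04  1.068e-01] rot [ 0.26 -0.96 -0.49] gap 0.085 F [-3.3  2.1 -6. ] t 6.85
```

Emit:
apply_moves:
  steps:
    - [0,0,0,0,0,0,0.085]
    - [0,0,0,0,0,0,0.085]

```text
time: 7.05
tcp_pos: [0.5938, -0.2914, 0.1499]
tcp_rot: [0.313, 3.126, -0.0]
force: [0.9, -0.3, 1.5]
finger_gap: 0.0848
```

```bash
python3 - <<'E'
from bowls import *
to(.5948,-.2915,.030,168.9)
E
```

```text
pos [ 0.5938 -0.2914  0.1499] yaw 168.58 j6 -14.7 | shift [-1.000e-03  1.000e-04  1.199e-01] rot [-0.    0.01 -0.32] gap 0.0848 F [ 0.9 -0.3  1.5] t 7.05
```

Emit:
apply_moves:
  squeeze: 25
  steps:
    - [-0.001,0,0.03,0,0,0,0.085]
    - [-0.001,0,0.06,0,0,0,0.085]
    - [-0.001,0,0.09,0,0,0,0.085]
    - [-0.001,0,0.11,0,0,0,0.085]
    - [-0.001,0,0.12,0,0,0,0.085]
    - [-0.001,0,0.12,0,0,0,0.085]
    - [-0.001,0,0.12,0,0,0,0.05]
    - [-0.001,0,0.12,0,0,0,0.05]
    - [-0.001,0,0.12,0,0,0,0.05]
    - [-0.001,0,0.12,0,0,0,0.05]

```text
time: 8.05
tcp_pos: [0.5961, -0.2925, 0.0322]
tcp_rot: [0.313, 3.121, -0.002]
force: [0.2, 0.4, 6.0]
finger_gap: 0.0639
```

```bash
python3 - <<'E'
from bowls import *
to(*L2W(0,0),.030,168.9); snap('wrist','wrist4')
E
```

```text
pos [ 0.5961 -0.2925  0.0322] yaw 168.55 j6 -14.7 | shift [0.1205 0.2713 0.0014] rot [-0.05  0.29 -0.35] gap 0.0639 F [0.2 0.4 6. ] t 8.05
```

View pics/wrist4.png

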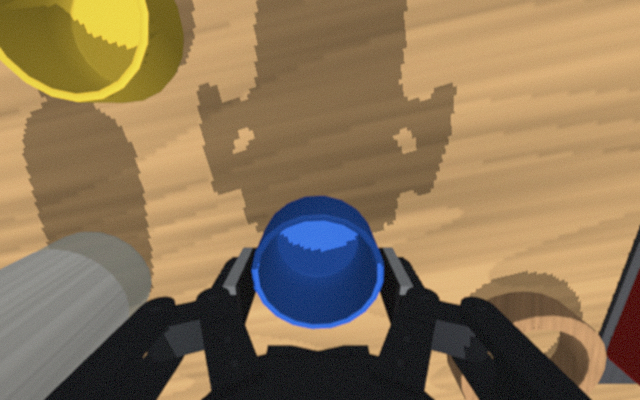

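Emit:
apply_moves:
  steps:
    - [0,0,-0.02,0,0,0,0.05]
    - [0,0,-0.05,0,0,0,0.05]
    - [0,0,-0.08,0,0,0,0.05]
    - [0.03,0.02,-0.1,0,0,0,0.05]
    - [0.06,0.05,-0.1,0,0,0,0.05]
    - [0.09,0.08,-0.1,0,0,0,0.05]
    - [0.12,0.11,-0.1,0,0,0,0.05]
    - [0.15,0.14,-0.1,0,0,0,0.05]
    - [0.17,0.17,-0.1,0,0,-0.4,0.05]
    - [0.18,0.2,-0.1,0,0,-0.4,0.05]

```text
time: 9.1
tcp_pos: [0.4557, -0.0589, 0.1299]
tcp_rot: [-0.303, -3.127, 0.0]
force: [0.4, 0.1, -1.2]
finger_gap: 0.0639
```

Emit:
apply_moves:
  steps:
    - [0,0.03,0,0,0,0,0.05]
    - [0,0.06,0,0,0,0,0.05]
    - [-0.02,0.071,0,0,0,0,0.05]
    - [-0.04,0.071,0,0,0,0,0.05]
    - [-0.055,0.071,0,0,0,0,0.05]
    - [-0.055,0.071,0,0,0,0,0.05]
    - [-0.055,0.071,0,0,0,0,0.05]

```text
time: 9.8
tcp_pos: [0.5247, -0.001, 0.1294]
tcp_rot: [-0.303, -3.126, 0.0]
force: [-0.6, 0.1, -1.1]
finger_gap: 0.0639
```

```bash
python3 - <<'E'
from bowls import *
to(*L2W(-.002,0),.032,168.9); snap('wrist','wrist5'); snap('side','side5')
E
```

```text
pos [ 0.5247 -0.001   0.1294] yaw 168.93 j6 11.0 | shift [-0.0054 -0.0003  0.0974] rot [-0.01 -0.03  0.03] gap 0.0639 F [-0.6  0.1 -1.1] t 9.8
```

View pics/side5.png

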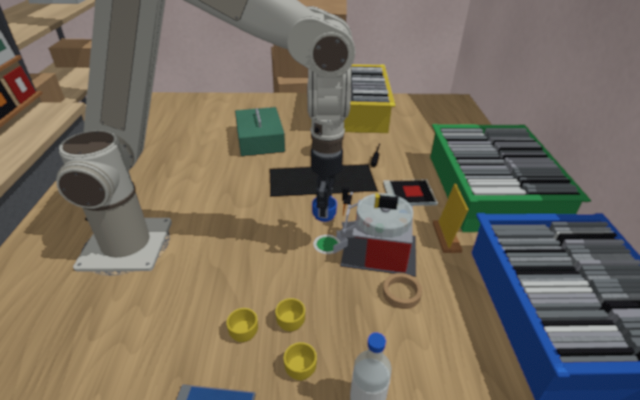

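Emit:
apply_moves:
  steps:
    - [0,0,0.02,0,0,0,0.05]
    - [-0.002,0,0.04,0,0,0,0.05]
    - [-0.004,0,0.06,0,0,0,0.05]
    - [-0.005,0,0.08,0,0,0,0.05]
    - [-0.005,0,0.09,0,0,0,0.05]
    - [-0.005,0,0.095,0,0,0,0.05]
    - [-0.005,0,0.0975,0,0,0,0.05]
    - [-0.005,0,0.0975,0,0,0,0.05]

```text
time: 10.7
tcp_pos: [0.5303, -0.0019, 0.0326]
tcp_rot: [0.303, 3.126, 0.0]
force: [-0.7, -0.3, -0.9]
finger_gap: 0.064
```

Emit:
apply_moves:
  steps:
    - [0,0,0,0,0,0,0.07]
    - [0,0,0,0,0,0,0.085]
    - [0,0,0,0,0,0,0.085]
    - [0,0,0,0,0,0,0.085]
    - [0,0,-0.03,0,0,0,0.085]
    - [0,0,-0.06,0,0,0,0.085]
    - [0,0,-0.1,0,0,0,0.085]
    - [0,0,-0.15,0,0,0,0.085]
    - [0,0,-0.19,0,0,0,0.085]
    - [0,0,-0.19,0,0,0,0.085]

```text
time: 11.7
tcp_pos: [0.5338, -0.0019, 0.2288]
tcp_rot: [0.301, 3.114, 0.002]
force: [0.6, -0.0, 0.7]
finger_gap: 0.0849
```

```bash
python3 - <<'E'
from bowls import *
find('6',('side','wrist')); print(SP); to(.669,-.0298,.215,168.7)
E
```

```text
side blue 35 (array([ 0.5293, -0.0026]), np.float64(0.0297)) z 0.0452
side yellow 139 (array([ 0.4451, -0.2494]), np.float64(0.0302)) z 0.045
side yellow 175 (array([ 0.3452, -0.2742]), np.float64(0.0301)) z 0.0445
side yellow 179 (array([ 0.4681, -0.36  ]), np.float64(0.0299)) z 0.0452
wrist blue 435 (array([ 5.283e-01, -4.000e-04]), np.float64(0.0298)) z 0.0431
wrist yellow 580 (array([ 0.3451, -0.2726]), np.float64(0.0299)) z 0.0431
wrist yellow 782 (array([ 0.4445, -0.248 ]), np.float64(0.03)) z 0.0432
wrist yellow 343 (array([ 0.468 , -0.3581]), np.float64(0.0296)) z 0.0431
[ 0.5319 -0.0027]
pos [ 0.5308 -0.0019  0.2231] yaw 168.94 j6 10.9 | shift [-0.141  -0.0009  0.0085] rot [0.04 0.18 0.24] gap 0.0852 F [ 0.2  0.1 -0.8] t 11.8
```

View pics/wrist6.png

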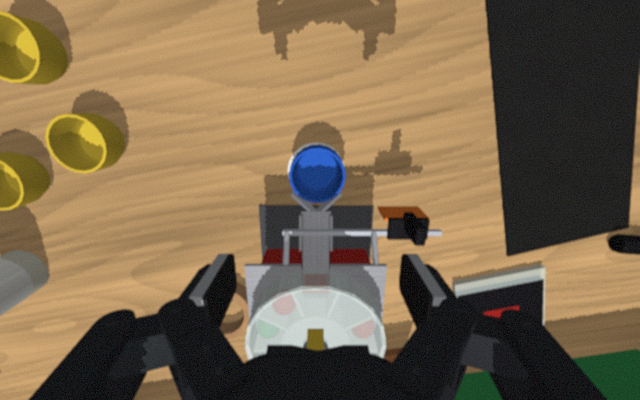

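Emit:
apply_moves:
  steps:
    - [-0.03,0,0,0,0,0,0.05]
    - [-0.07,0,0,0,0,0,0.05]
    - [-0.11,0,0,0,0,0,0.05]
    - [-0.141,-0.001,0,0,0,0.2,0.05]
    - [-0.141,-0.001,0,0,0,0.2,0.05]
    - [-0.141,-0.001,0,0,0,0.2,0.05]

```text
time: 12.4
tcp_pos: [0.6672, -0.03, 0.2183]
tcp_rot: [-0.308, -3.12, 0.0]
force: [0.1, 0.2, -0.3]
finger_gap: 0.0498
```

```bash
python3 - <<'E'
from bowls import *
to(.669,-.0298,.164,168.7);  snap('wrist','wrist7'); snap('side','side7')
E
```

```text
pos [ 0.6672 -0.03    0.2183] yaw 168.73 j6 8.7 | shift [-0.002   0.0006  0.0543] rot [-0.05 -0.34  0.03] gap 0.0498 F [ 0.1  0.2 -0.3] t 12.4
```

View pics/wrist7.png

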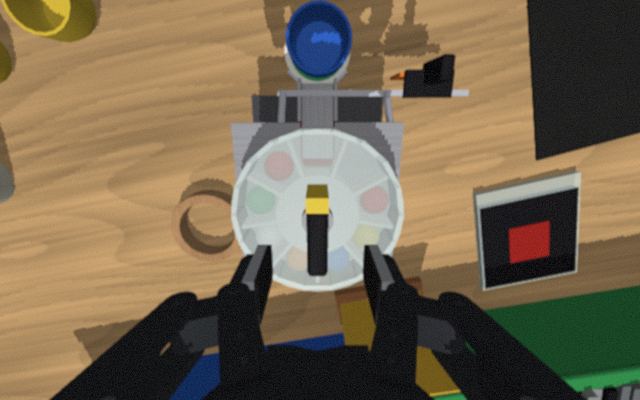

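Emit:
apply_moves:
  squeeze: 25
  steps:
    - [-0.002,0.0005,0.02,0,0,0,0.05]
    - [-0.002,0.0005,0.04,0,0,0,0.05]
    - [-0.002,0.0005,0.053,0,0,0,0.05]
    - [-0.002,0.0005,0.053,0,0,0,0.05]
    - [-0.002,0.0005,0.053,0,0,0,0.03]
    - [-0.002,0.0005,0.053,0,0,0,0]
    - [-0.002,0.0005,0.053,0,0,0,0]
    - [-0.002,0.0005,0.053,0,0,0,0]
    - [-0.002,0.0005,0.053,0,0,0,0]

```text
time: 13.4
tcp_pos: [0.6708, -0.0309, 0.1706]
tcp_rot: [0.309, 3.124, -0.002]
force: [-2.4, -4.0, 6.5]
finger_gap: 0.0135
```

```bash
python3 - <<'E'
from bowls import *
to(.669,-.0298,.164,128.9);  snap('wrist','wrist8')
E
```

```text
pos [ 0.6708 -0.0309  0.1706] yaw 168.7 j6 8.7 | shift [0.0019 0.0007 0.0066] rot [-1.00e-02  1.60e-01  3.98e+01] gap 0.0135 F [-2.4 -4.   6.5] t 13.4
```

View pics/wrist8.png

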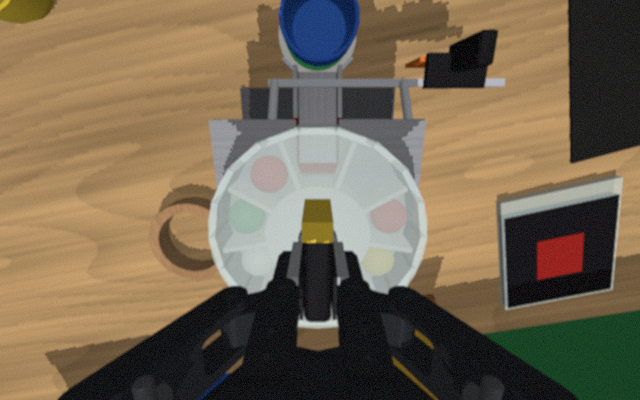

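Emit:
apply_moves:
  steps:
    - [0,0,0,0,0,8,0]
    - [0,0,0,0,0,16,0]
    - [0,0,0,0,0,24,0]
    - [0,0,0,0,0,32,0]
    - [0,0,0,0,0,40,0]
    - [0,0,0,0,0,40,0]
    - [0,0,0,0,0,40,0]
    - [0,0,0,0,0,40,0]
    - [0,0,0,0,0,40,0]
    - [0,0,0,0,0,40,0]

```text
time: 14.45
tcp_pos: [0.6708, -0.0315, 0.1711]
tcp_rot: [1.325, 2.842, -0.009]
force: [-3.3, -10.1, 7.6]
finger_gap: 0.0136
```

Emit:
apply_moves:
  steps:
    - [0,0,0,0,0,0,0]
    - [0,0,0,0,0,0,0]
    - [0,0,0,0,0,0,0]
    - [0,0,0,0,0,0,0]
    - [0,0,0,0,0,0,0]
    - [0,0,0,0,0,0,0]
    - [0,0,0,0,0,0,0]

```text
time: 15.15
tcp_pos: [0.6708, -0.0316, 0.1711]
tcp_rot: [1.325, 2.842, -0.009]
force: [-2.9, -11.0, 7.8]
finger_gap: 0.0136
```

```bash
python3 - <<'E'
from bowls import *
to(.669,-.0298,.164,128.7);  s,p,d=snap('wrist','wrist9');s,q,d=snap('side');cv2.imwrite('pics/side9c.png',cv2.resize(q[170:290,270:450],None,fx=4,fy=4)[:,:,::-1])
E
```

```text
pos [ 0.6708 -0.0316  0.1711] yaw 130.0 j6 47.5 | shift [ 0.0025 -0.0002  0.007 ] rot [-0.16  0.42  1.3 ] gap 0.0136 F [ -2.9 -11.    7.8] t 15.15
```

View pics/wrist9.png

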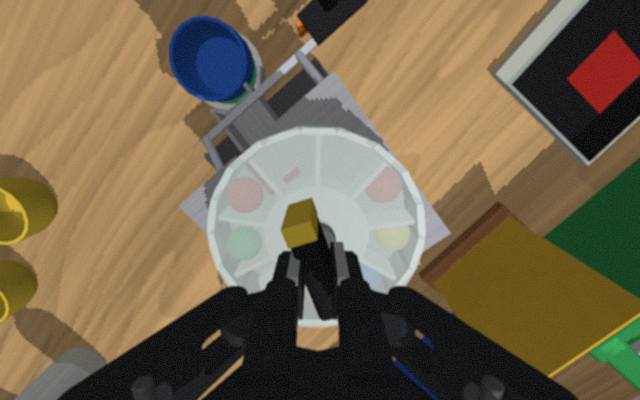

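View pics/side9c.png

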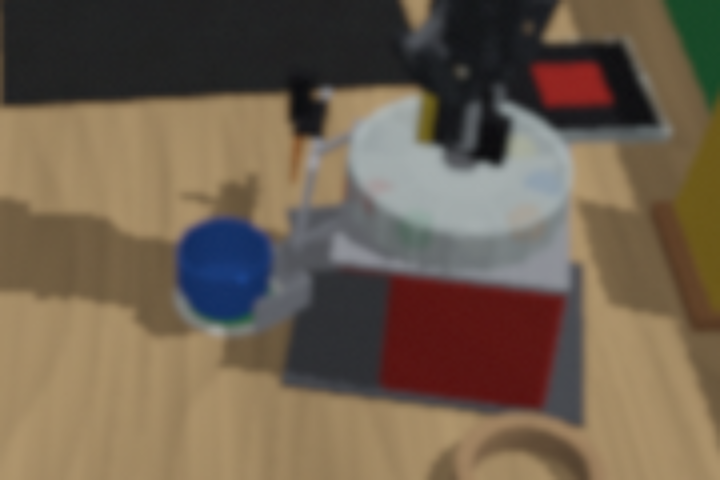

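Emit:
apply_moves:
  squeeze: 90
  steps:
    - [0.001,0,0.003,0,0,0,0]
    - [0.002,0,0.004,0,0,0,0]
    - [0.002,0,0.004,0,0,0,0]
    - [0.002,0,0.004,0,0,0,0]
    - [0.002,0,0.004,0,0,0,0]

```text
time: 15.75
tcp_pos: [0.6708, -0.0315, 0.171]
tcp_rot: [1.324, 2.836, -0.009]
force: [-4.8, -14.3, 18.9]
finger_gap: 0.0139
```

```bash
python3 - <<'E'
from bowls import *
to(.669,-.0298,.164,128.7);  s,p,d=snap('wrist','wrist10')
E
```

```text
pos [ 0.6708 -0.0315  0.171 ] yaw 129.96 j6 47.6 | shift [ 0.0025 -0.0003  0.0069] rot [-0.01  0.75  1.26] gap 0.0139 F [ -4.8 -14.3  18.9] t 15.75
```

View pics/wrist10.png

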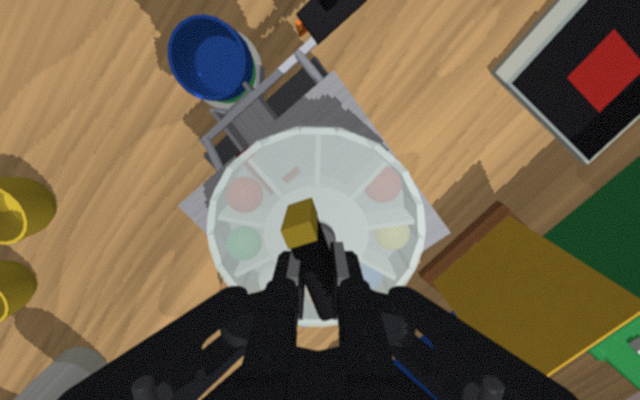

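```bash
python3 - <<'E'
from bowls import *
s=env.get_state()
for z in(.14,.148,.182): print(z,np.round(proj('wrist',[.669,-.0298,z],s),1))
print('tcp',np.round(proj('wrist',s['tcp_pos'],s),1))
p,d=env.capture('wrist'); P=cloud('wrist',d,s)
m=(P[...,2]>.176)&(P[...,2]<.187)&(np.hypot(P[...,0]-.669,P[...,1]+.03)<.035)
hsv=cv2.cvtColor(p,cv2.COLOR_RGB2HSV); yl=(cv2.inRange(hsv,(20,120,40),(34,255,255))>0)
Q=P[m&yl]; print('yellow',len(Q),Q.mean(0), 'dir',np.degrees(np.arctan2(Q.mean(0)[1]+.0298,Q.mean(0)[0]-.669)))
Q=P[m];r=cv2.minAreaRect(Q[:,:2].astype(np.float32));print(len(Q),r)
m&=~yl; print(cv2.minAreaRect(P[m][:,:2].astype(np.float32)))
o=p.copy();o[m]=(255,0,255); cv2.imwrite('pics/k11.png',cv2.resize(o[180:340,230:410],None,fx=4,fy=4)[:,:,::-1])
E
```

```text
0.14 [315.3 238.8]
0.148 [315.2 244.9]
0.182 [314.6 278.7]
tcp [315.4 270.2]
yellow 760 [ 0.64918451 -0.0167659   0.18004366] dir 146.66413772977867
3311 ((0.6686503291130066, -0.025774739682674408), (0.034178271889686584, 0.05562925711274147), 74.34130859375)
((0.6672993302345276, -0.034031808376312256), (0.04206525534391403, 0.041465990245342255), 17.293079376220703)
```

View pics/k11.png

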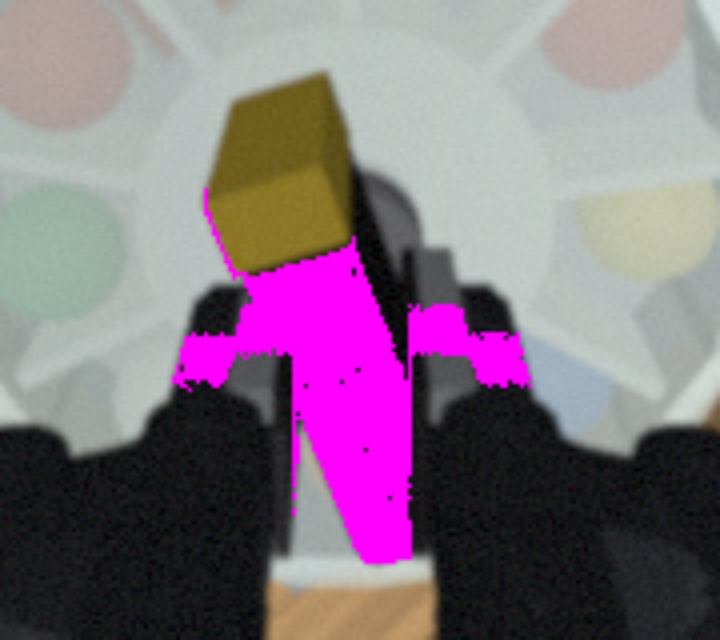

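Emit:
apply_moves:
  squeeze: 40
  steps:
    - [0,0,0,0,0,6,0]
    - [0,0,0,0,0,12,0]
    - [0,0,0,0,0,17,0]
    - [0,0,0,0,0,17,0]
    - [0,0,0,0,0,17,0]
    - [0,0,0,0,0,17,0]
    - [0,0,0,0,0,17,0]
    - [0,0,0,0,0,17,0]

```text
time: 16.65
tcp_pos: [0.6687, -0.0302, 0.1689]
tcp_rot: [1.762, 2.596, -0.002]
force: [-8.7, -4.7, 15.5]
finger_gap: 0.0134
```

```bash
cat > knob.py <<'E'
from bowls import *
def knob(tag):
    s=env.get_state(); p,d=env.capture('wrist'); P=cloud('wrist',d,s); cv2.imwrite(f'pics/wrist{tag}.png',p[:,:,::-1])
    m=(P[...,2]>.176)&(P[...,2]<.187)&(np.hypot(P[...,0]-.669,P[...,1]+.03)<.035)
    yl=(cv2.inRange(cv2.cvtColor(p,cv2.COLOR_RGB2HSV),(20,120,40),(34,255,255))>0)
    Q=P[m&yl]; 
    if len(Q): c=Q.mean(0); a=np.degrees(np.arctan2(c[1]+.0298,c[0]-.669)); print('yellow',len(Q),'dir',a.round(1),'paddle deg',((168.7-a)%360).round(1))
    to(.669,-.0298,.164,168.7)
E
python3 -c "
from knob import *
knob(12)"
```

```text
yellow 771 dir 110.8 paddle deg 57.9
pos [ 0.6687 -0.0302  0.169 ] yaw 111.66 j6 65.8 | shift [0.0003 0.0004 0.005 ] rot [ -0.07   0.24 -57.04] gap 0.0127 F [-7.4 -5.4 15.3] t 16.7
```

View pics/wrist12.png

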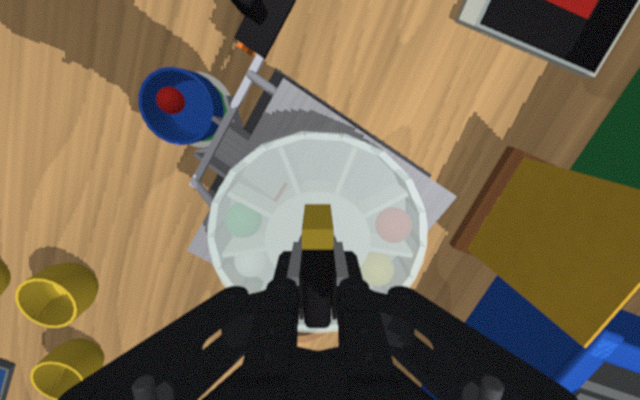

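Emit:
apply_moves:
  squeeze: 90
  steps:
    - [0,0,0,0,0,0,0]
    - [0,0,0,0,0,0,0]
    - [0,0,0,0,0,6,0]
    - [0,0,0,0,0,12,0]
    - [0,0,0,0,0,18,0]
    - [0,0,0,0,0,23,0]
    - [0,0,0,0,0,23,0]
    - [0,0,0,0,0,23,0]
    - [0,0,0,0,0,23,0]
    - [0,0,0,0,0,23,0]

```text
time: 17.7
tcp_pos: [0.6688, -0.03, 0.169]
tcp_rot: [2.237, 2.199, -0.002]
force: [-7.7, -7.1, 15.5]
finger_gap: 0.0121
```

```bash
python3 -c "
from knob import *
knob(13)"
```

```text
yellow 766 dir 90.9 paddle deg 77.8
pos [ 0.6688 -0.03    0.169 ] yaw 89.0 j6 88.5 | shift [0.0002 0.0002 0.005 ] rot [-3.00e-02  3.00e-01 -7.97e+01] gap 0.0127 F [-7.1 -5.8 15.6] t 17.75
```

View pics/wrist13.png

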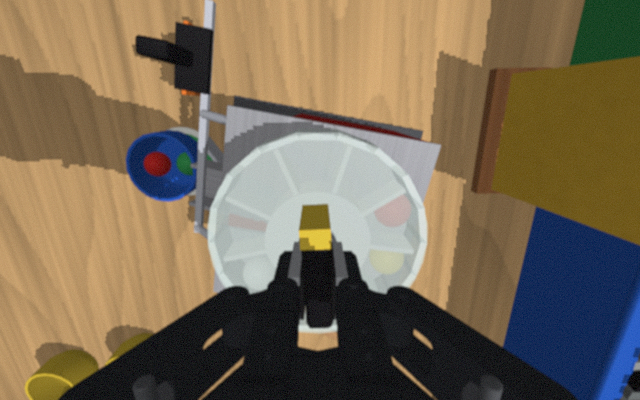

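Emit:
apply_moves:
  squeeze: 25
  steps:
    - [0,0,0,0,0,0,0.04]
    - [0,0,0,0,0,0,0.05]
    - [0,0,0,0,0,0,0.05]
    - [0,0,-0.03,0,0,0,0.05]
    - [0,0,-0.06,0,0,0,0.05]
    - [0,0,-0.07,0,0,0,0.05]
    - [0,0,-0.07,0,0,0,0.05]
    - [0,0,-0.07,0,0,0,0.05]

```text
time: 18.55
tcp_pos: [0.6687, -0.0281, 0.2332]
tcp_rot: [-2.244, -2.196, 0.002]
force: [0.3, 0.1, -0.6]
finger_gap: 0.0502
```

```bash
python3 -c "
from knob import *
knob(14); find('14',('side','scene'))"
```

```text
yellow 342 dir 91.1 paddle deg 77.6
pos [ 0.6683 -0.0281  0.2326] yaw 88.75 j6 88.8 | shift [-0.0017  0.0009  0.0686] rot [ -0.15  -0.14 -79.95] gap 0.05 F [-0.8 -0.5 -0.7] t 18.6
side blue 38 (array([ 0.5289, -0.0017]), np.float64(0.0295)) z 0.0442
side yellow 148 (array([ 0.4449, -0.2493]), np.float64(0.0301)) z 0.045
side yellow 159 (array([ 0.3452, -0.2742]), np.float64(0.03)) z 0.0451
side yellow 186 (array([ 0.4679, -0.36  ]), np.float64(0.0301)) z 0.0448
scene yellow 45 (array([ 0.3464, -0.2752]), np.float64(0.0297)) z 0.0437
scene yellow 43 (array([ 0.4459, -0.2502]), np.float64(0.0303)) z 0.0441
scene yellow 52 (array([ 0.4687, -0.3605]), np.float64(0.0304)) z 0.0439
```

View pics/wrist14.png

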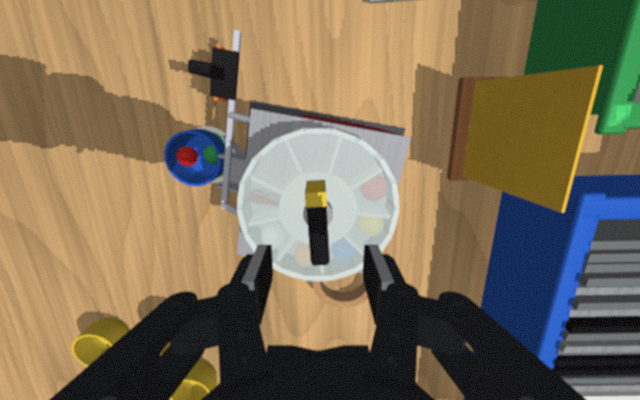

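```bash
python3 -c "
from knob import *
to(.529,-.002,.2326,168.9)"
```

```text
pos [ 0.6682 -0.0282  0.2325] yaw 88.74 j6 88.8 | shift [ 0.0231 -0.1397  0.0005] rot [ -0.17  -0.16 -80.15] gap 0.0499 F [ 0.  -0.6  0.3] t 18.7
```

Emit:
apply_moves:
  steps:
    - [0.005,-0.03,0,0,0,-8,0.085]
    - [0.01,-0.06,0,0,0,-16,0.085]
    - [0.015,-0.09,0,0,0,-24,0.085]
    - [0.02,-0.12,0,0,0,-32,0.085]
    - [0.023,-0.14,0,0,0,-40,0.085]
    - [0.023,-0.14,0,0,0,-48,0.085]
    - [0.023,-0.14,0,0,0,-56,0.085]
    - [0.023,-0.14,0,0,0,-64,0.085]
    - [0.023,-0.14,0,0,0,-72,0.085]
    - [0.023,-0.14,0,0,0,-80,0.085]

```text
time: 19.7
tcp_pos: [0.5289, -0.0022, 0.2337]
tcp_rot: [-0.299, -3.125, 0.0]
force: [0.3, -0.1, -0.1]
finger_gap: 0.0853
```

Emit:
apply_moves:
  steps:
    - [0,0,0,0,0,0,0.085]
    - [0,0,0,0,0,0,0.085]

```text
time: 19.9
tcp_pos: [0.5292, -0.0022, 0.2341]
tcp_rot: [-0.312, -3.125, 0.0]
force: [0.3, -0.5, 0.8]
finger_gap: 0.0853
```

```bash
python3 -c "
from knob import *
to(.529,-.002,.033,168.9); snap('wrist','wrist15')"
```

```text
pos [ 0.5292 -0.0022  0.2341] yaw 168.58 j6 11.2 | shift [-1.000e-04  2.000e-04  2.011e-01] rot [-0.01 -0.08 -0.32] gap 0.0853 F [ 0.3 -0.5  0.8] t 19.9
```

View pics/wrist15.png

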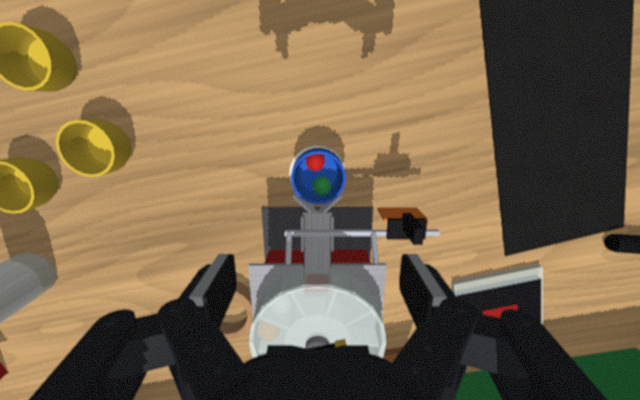

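Emit:
apply_moves:
  squeeze: 25
  steps:
    - [0,0,0.04,0,0,0,0.085]
    - [0,0,0.08,0,0,0,0.085]
    - [0,0,0.12,0,0,0,0.085]
    - [0,0,0.15,0,0,0,0.085]
    - [0,0,0.18,0,0,0,0.085]
    - [0,0,0.195,0,0,0,0.085]
    - [0,0,0.202,0,0,0,0.085]
    - [0,0,0.202,0,0,0,0.085]
    - [0,0,0.202,0,0,0,0.05]
    - [0,0,0.202,0,0,0,0.05]

```text
time: 20.95
tcp_pos: [0.5307, -0.0021, 0.0345]
tcp_rot: [0.308, 3.124, 0.001]
force: [-0.6, 0.2, -0.9]
finger_gap: 0.0634
```

Emit:
apply_moves:
  steps:
    - [0,0,0,0,0,0,0.05]
    - [0,0,0,0,0,0,0.05]
    - [0,0,-0.015,0,0,0,0.05]
    - [0,0,-0.03,0,0,0,0.05]
    - [0,0,-0.05,0,0,0,0.05]
    - [0,0,-0.07,0,0,0,0.05]
    - [0.01,0,-0.09,0,0,0,0.05]
    - [0.03,0,-0.1,0,0,0,0.05]
    - [0.05,0,-0.1,0,0,0,0.05]
    - [0.06,0,-0.1,0,0,0,0.05]

```text
time: 21.95
tcp_pos: [0.4693, 0.0096, 0.1332]
tcp_rot: [-0.308, -3.126, 0.0]
force: [-0.5, 1.1, -1.3]
finger_gap: 0.0635
```

```bash
python3 -c "
from knob import *
a=np.radians(4.8);M=np.array([.5283,.2975]);ux=np.array([np.cos(a),np.sin(a)])
for t in(-.085,0,.06): print((M+t*ux).round(4))
to(*(M-.08*ux),.133,168.9); snap('wrist','wrist16')"
```

```text
[0.4436 0.2904]
[0.5283 0.2975]
[0.5881 0.3025]
pos [0.4693 0.0096 0.1332] yaw 168.75 j6 12.4 | shift [7.520e-02 2.717e-01 1.000e-04] rot [-0.01 -0.01 -0.15] gap 0.0635 F [-0.5  1.1 -1.3] t 21.95
```

View pics/wrist16.png

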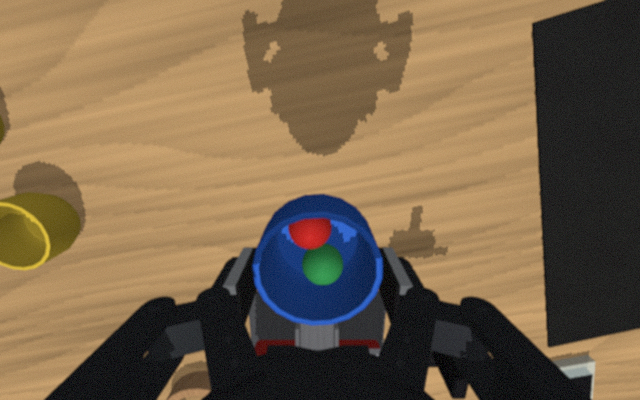

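Emit:
apply_moves:
  steps:
    - [0.006,0.02,0,0,0,0,0.05]
    - [0.014,0.05,0,0,0,0,0.05]
    - [0.022,0.08,0,0,0,0,0.05]
    - [0.03,0.11,0,0,0,0,0.05]
    - [0.038,0.14,0,0,0,0,0.05]
    - [0.046,0.17,0,0,0,0,0.05]
    - [0.054,0.2,0,0,0,0,0.05]
    - [0.062,0.23,0,0,0,0,0.05]
    - [0.07,0.255,0,0,0,0,0.05]
    - [0.075,0.271,0,0,0,0,0.05]

```text
time: 23.0
tcp_pos: [0.4503, 0.2919, 0.1324]
tcp_rot: [0.306, 3.126, 0.0]
force: [-0.1, -0.5, -1.5]
finger_gap: 0.0635
```

Emit:
apply_moves:
  steps:
    - [0,0,0,0,0,0,0.05]
    - [0,0,0.02,0,0,0,0.05]
    - [0,0,0.04,0,0,0,0.05]
    - [0,0,0.06,0,0,0,0.05]
    - [0,0,0.08,0,0,0,0.05]
    - [0,0,0.088,0,0,0,0.05]
    - [0,0,0.092,0,0,0,0.05]
    - [0,0,0.095,0,0,0,0.05]
    - [0,0,0.095,0,0,0,0.05]

```text
time: 23.9
tcp_pos: [0.4505, 0.2899, 0.0382]
tcp_rot: [0.309, 3.126, 0.001]
force: [-0.8, 0.9, -1.5]
finger_gap: 0.0637
```

```bash
python3 -c "
from knob import *
to(.4486,.2908,.038,168.9); snap('wrist','wrist17');s,q,d=snap('side');cv2.imwrite('pics/side17c.png',cv2.resize(q[120:240,220:400],None,fx=4,fy=4)[:,:,::-1])"
```

```text
pos [0.4505 0.2899 0.0382] yaw 168.72 j6 44.0 | shift [0.0021 0.0005 0.0002] rot [ 0.03  0.04 -0.18] gap 0.0637 F [-0.8  0.9 -1.5] t 23.9
```

View pics/side17c.png

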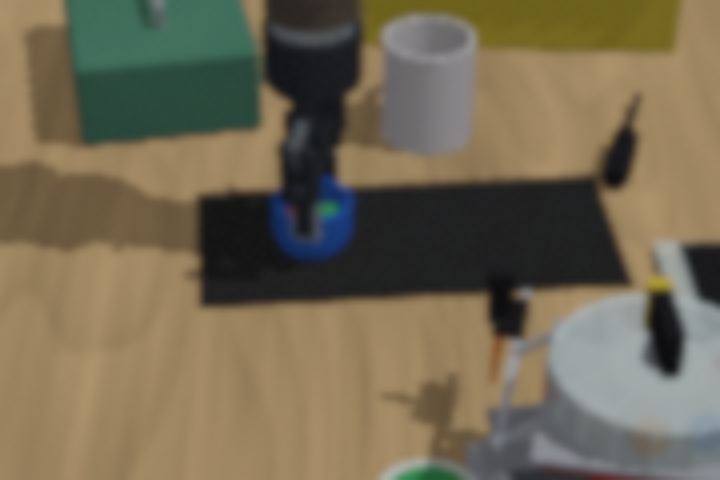

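Emit:
apply_moves:
  steps:
    - [0,0,0.001,0,0,0,0.05]
    - [0,0,0.0015,0,0,0,0.05]
    - [0,0,0.0015,0,0,0,0.05]

```text
time: 24.3
tcp_pos: [0.4507, 0.2903, 0.0374]
tcp_rot: [0.308, 3.125, 0.002]
force: [-1.6, -1.2, 5.2]
finger_gap: 0.0638
```

Emit:
apply_moves:
  steps:
    - [0,0,0,0,0,0,0.068]
    - [0,0,0,0,0,0,0.072]
    - [0,0,0,0,0,0,0.085]
    - [0,0,0,0,0,0,0.085]
    - [0,0,-0.02,0,0,0,0.085]
    - [0,0,-0.05,0,0,0,0.085]
    - [0,0,-0.1,0,0,0,0.085]
    - [0,0,-0.15,0,0,0,0.085]
    - [0,0,-0.19,0,0,0,0.085]
    - [0,0,-0.19,0,0,0,0.085]

```text
time: 25.3
tcp_pos: [0.4532, 0.2919, 0.2332]
tcp_rot: [0.307, 3.116, 0.013]
force: [1.0, 0.1, -0.7]
finger_gap: 0.0847
```

```bash
python3 -c "
from knob import *
find('18',('side','scene'));snap('wrist','wrist18'); to(.4683,-.3602,.2,168.9)"
```

```text
side blue 19 (array([0.4496, 0.2882]), np.float64(0.0297)) z 0.0482
side yellow 143 (array([ 0.445 , -0.2493]), np.float64(0.03)) z 0.0451
side yellow 158 (array([ 0.3454, -0.2741]), np.float64(0.0301)) z 0.045
side yellow 165 (array([ 0.4679, -0.36  ]), np.float64(0.03)) z 0.0454
scene blue 45 (array([0.4499, 0.2903]), np.float64(0.0305)) z 0.0461
scene yellow 45 (array([ 0.3466, -0.2741]), np.float64(0.0299)) z 0.0434
scene yellow 50 (array([ 0.4454, -0.25  ]), np.float64(0.0302)) z 0.0432
scene yellow 62 (array([ 0.4688, -0.361 ]), np.float64(0.03)) z 0.0434
pos [0.4498 0.2897 0.2257] yaw 168.74 j6 44.0 | shift [-0.1451 -0.6338  0.026 ] rot [-0.03 -0.03 -0.16] gap 0.0848 F [ 0.2 -0.1 -0.3] t 25.45
```

View pics/wrist18.png

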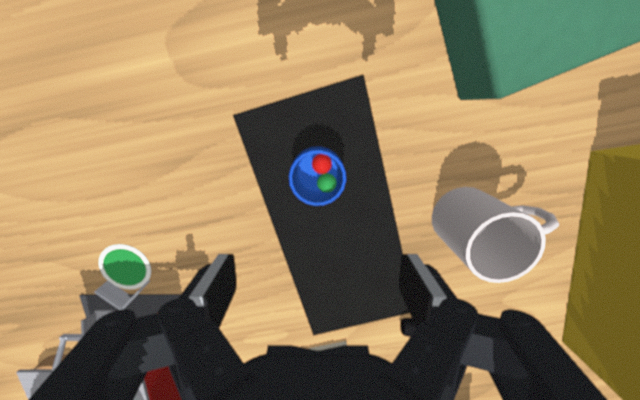

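Emit:
apply_moves:
  steps:
    - [-0.006,-0.03,0,0,0,0,0.085]
    - [-0.016,-0.07,0,0,0,0,0.085]
    - [-0.026,-0.115,0,0,0,0,0.085]
    - [-0.036,-0.16,0,0,0,0,0.085]
    - [-0.046,-0.205,0,0,0,0,0.085]
    - [-0.056,-0.25,0,0,0,0,0.085]
    - [-0.067,-0.295,0,0,0,0,0.085]
    - [-0.077,-0.34,0,0,0,0,0.085]
    - [-0.087,-0.385,0,0,0,0,0.085]
    - [-0.098,-0.43,0,0,0,0,0.085]

```text
time: 26.45
tcp_pos: [0.4606, -0.1524, 0.224]
tcp_rot: [-0.308, -3.122, -0.002]
force: [1.7, -0.2, 0.5]
finger_gap: 0.0853
```

Emit:
apply_moves:
  steps:
    - [-0.01,-0.045,0,0,0,0,0.085]
    - [-0.02,-0.09,0,0,0,0,0.085]
    - [-0.031,-0.135,0,0,0,0,0.085]
    - [-0.041,-0.175,0,0,0,0,0.085]
    - [-0.046,-0.2,0.02,0,0,0,0.085]
    - [-0.046,-0.203,0.05,0,0,0,0.085]
    - [-0.046,-0.203,0.08,0,0,0,0.085]
    - [-0.046,-0.203,0.08,0,0,0,0.085]
    - [-0.046,-0.203,0.08,0,0,0,0.085]

```text
time: 27.35
tcp_pos: [0.4666, -0.3581, 0.1445]
tcp_rot: [-0.308, -3.122, -0.004]
force: [0.3, -0.3, 0.4]
finger_gap: 0.0849
```

```bash
python3 -c "
from knob import *
find('19',('scene',));snap('wrist','wrist19'); to(.4685,-.3605,.033,168.9)"
```

```text
scene blue 44 (array([0.4493, 0.2899]), np.float64(0.0303)) z 0.0457
scene yellow 54 (array([ 0.3462, -0.2749]), np.float64(0.0301)) z 0.0429
scene yellow 50 (array([ 0.4456, -0.2498]), np.float64(0.0302)) z 0.0436
scene yellow 54 (array([ 0.4687, -0.3606]), np.float64(0.0304)) z 0.0436
pos [ 0.4684 -0.3591  0.1473] yaw 168.77 j6 -26.2 | shift [-0.0002 -0.0013  0.1143] rot [-0.04  0.07 -0.13] gap 0.0852 F [ 0.7 -0.6  0.9] t 27.45
```

View pics/wrist19.png

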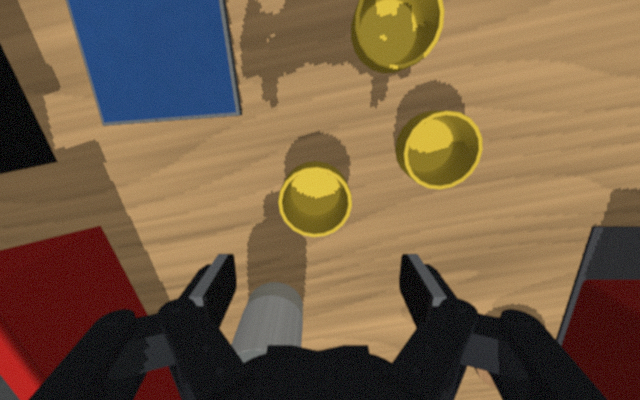

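Emit:
apply_moves:
  squeeze: 25
  steps:
    - [0,-0.001,0.03,0,0,0,0.085]
    - [0,-0.001,0.06,0,0,0,0.085]
    - [0,-0.001,0.09,0,0,0,0.085]
    - [0,-0.001,0.107,0,0,0,0.085]
    - [0,-0.001,0.114,0,0,0,0.085]
    - [0,-0.001,0.114,0,0,0,0.085]
    - [0,-0.001,0.114,0,0,0,0.05]
    - [0,-0.001,0.114,0,0,0,0.05]
    - [0,-0.001,0.114,0,0,0,0.05]
    - [0,-0.001,0.114,0,0,0,0.05]

```text
time: 28.45
tcp_pos: [0.469, -0.361, 0.0346]
tcp_rot: [0.308, 3.123, -0.004]
force: [0.4, 0.3, 5.3]
finger_gap: 0.0617
```

```bash
python3 -c "
from knob import *
to(*L2W(-.06,0),.133,168.9)"
```

```text
pos [ 0.469  -0.361   0.0346] yaw 168.75 j6 -26.3 | shift [ 0.0678  0.3634 -0.0994] rot [-0.11  0.23 -0.15] gap 0.0617 F [0.4 0.3 5.3] t 28.45
```

Emit:
apply_moves:
  steps:
    - [0,0,-0.02,0,0,0,0.05]
    - [0,0,-0.05,0,0,0,0.05]
    - [0,0,-0.08,0,0,0,0.05]
    - [0,0,-0.1,0,0,0,0.05]
    - [0.005,0.03,-0.1,0,0,0,0.05]
    - [0.012,0.065,-0.1,0,0,0,0.05]
    - [0.02,0.105,-0.1,0,0,0,0.05]
    - [0.027,0.145,-0.1,0,0,0,0.05]
    - [0.035,0.185,-0.1,0,0,0,0.05]
    - [0.042,0.225,-0.1,0,0,0,0.05]

```text
time: 29.45
tcp_pos: [0.47, -0.1296, 0.1327]
tcp_rot: [0.309, 3.126, 0.0]
force: [0.9, 0.1, -0.4]
finger_gap: 0.0618
```

Emit:
apply_moves:
  steps:
    - [0.007,0.04,0,0,0,0,0.05]
    - [0.015,0.08,0,0,0,0,0.05]
    - [0.022,0.115,0,0,0,0,0.05]
    - [0.025,0.138,0,0,0,0,0.05]
    - [0.005,0.138,0,0,0,0,0.05]
    - [-0.015,0.138,0,0,0,0,0.05]
    - [-0.03,0.138,0,0,0,0,0.05]
    - [-0.03,0.138,0,0,0,0,0.05]

```text
time: 30.25
tcp_pos: [0.5286, -0.0017, 0.1327]
tcp_rot: [0.308, 3.124, 0.0]
force: [-0.4, -0.1, -0.7]
finger_gap: 0.0623
```

```bash
python3 -c "
from knob import *
to(*L2W(-.001,0),.0335,168.9);snap('wrist','wrist20')"
```

```text
pos [ 0.5286 -0.0017  0.1327] yaw 168.74 j6 11.1 | shift [-0.0022 -0.0004  0.0992] rot [ 0.02  0.14 -0.16] gap 0.0623 F [-0.4 -0.1 -0.7] t 30.25
```

View pics/wrist20.png

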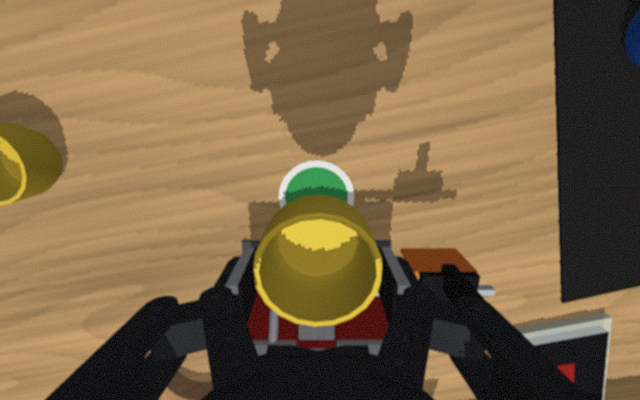

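Emit:
apply_moves:
  steps:
    - [-0.001,0,0.025,0,0,0,0.05]
    - [-0.002,0,0.05,0,0,0,0.05]
    - [-0.002,0,0.07,0,0,0,0.05]
    - [-0.002,0,0.085,0,0,0,0.05]
    - [-0.002,0,0.095,0,0,0,0.05]
    - [-0.002,0,0.1,0,0,0,0.05]
    - [-0.002,0,0.1,0,0,0,0.05]

```text
time: 31.0
tcp_pos: [0.5271, -0.0021, 0.0342]
tcp_rot: [-0.309, -3.125, 0.0]
force: [-6.7, 0.8, 11.0]
finger_gap: 0.0624
```

Emit:
apply_moves:
  steps:
    - [0,0,0,0,0,0,0.07]
    - [0,0,0,0,0,0,0.085]
    - [0,0,0,0,0,0,0.085]
    - [0,0,0,0,0,0,0.085]
    - [0,0,-0.03,0,0,0,0.085]
    - [0,0,-0.06,0,0,0,0.085]
    - [0,0,-0.1,0,0,0,0.085]
    - [0,0,-0.15,0,0,0,0.085]
    - [0,0,-0.2,0,0,0,0.085]
    - [0,0,-0.2,0,0,0,0.085]

```text
time: 32.0
tcp_pos: [0.5328, -0.002, 0.2402]
tcp_rot: [0.307, 3.112, 0.002]
force: [-0.0, -0.3, 0.3]
finger_gap: 0.0851
```

```bash
python3 -c "
from knob import *
find('21',('side','wrist'));to(.669,-.0298,.2326,268.7)"
```

```text
side blue 18 (array([0.4494, 0.2887]), np.float64(0.0301)) z 0.048
side yellow 95 (array([ 0.4917, -0.025 ]), np.float64(0.03)) z 0.0453
side yellow 146 (array([ 0.445 , -0.2492]), np.float64(0.0301)) z 0.0449
side yellow 164 (array([ 0.3452, -0.274 ]), np.float64(0.0299)) z 0.0446
wrist blue 832 (array([0.4485, 0.2908]), np.float64(0.03)) z 0.046
wrist yellow 655 (array([ 0.345 , -0.2726]), np.float64(0.0298)) z 0.0431
wrist yellow 716 (array([ 0.4445, -0.2481]), np.float64(0.03)) z 0.0431
wrist yellow 532 (array([ 0.4909, -0.0241]), np.float64(0.0299)) z 0.0431
pos [ 0.5296 -0.002   0.2338] yaw 168.74 j6 11.0 | shift [-1.421e-01 -1.000e-04  1.800e-03] rot [ -0.16   0.2  -99.96] gap 0.085 F [-0.3  0.3  0.7] t 32.1
```

View pics/wrist21.png

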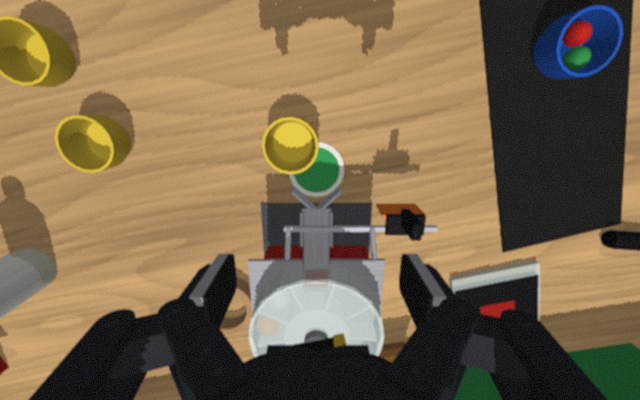

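The yellow bowl has been knocked off the spot, to (0.491, -0.025), and it is still upright. I'll pick it up again.

```bash
python3 -c "
from knob import *
to(.4915,-.0248,.0335,168.9)"
```

```text
pos [ 0.5296 -0.002   0.2338] yaw 168.74 j6 11.0 | shift [ 0.0337 -0.0299  0.2002] rot [ 0.04  0.22 -0.16] gap 0.085 F [-0.3  0.3  0.7] t 32.1
```

Emit:
apply_moves:
  steps:
    - [0.03,-0.025,0,0,0,0,0.085]
    - [0.0335,-0.03,0.02,0,0,0,0.085]
    - [0.0335,-0.03,0.06,0,0,0,0.085]
    - [0.0335,-0.03,0.1,0,0,0,0.085]
    - [0.0335,-0.03,0.12,0,0,0,0.085]
    - [0.0335,-0.03,0.12,0,0,0,0.085]

```text
time: 32.7
tcp_pos: [0.4852, -0.0247, 0.1072]
tcp_rot: [-0.307, -3.115, 0.001]
force: [-0.4, 0.4, -0.4]
finger_gap: 0.085
```

```bash
python3 -c "
from knob import *
find('22',('side','wrist',));to(.4912,-.0246,.0335,168.9)"
```

```text
side yellow 72 (array([ 0.4914, -0.0253]), np.float64(0.0298)) z 0.0454
side yellow 138 (array([ 0.4452, -0.2493]), np.float64(0.0301)) z 0.0453
side yellow 161 (array([ 0.3452, -0.2742]), np.float64(0.03)) z 0.0448
wrist yellow 973 (array([ 0.4441, -0.2475]), np.float64(0.0298)) z 0.043
wrist yellow 1246 (array([ 0.4903, -0.0241]), np.float64(0.0298)) z 0.0429
pos [ 0.4889 -0.0248  0.1112] yaw 168.75 j6 8.3 | shift [-0.0025  0.0007  0.0777] rot [-0.03 -0.18 -0.15] gap 0.0845 F [-0.4  0.   0.7] t 32.8
```

Emit:
apply_moves:
  squeeze: 25
  steps:
    - [-0.001,0.0005,0.03,0,0,0,0.085]
    - [-0.002,0.0005,0.055,0,0,0,0.085]
    - [-0.002,0.0005,0.07,0,0,0,0.085]
    - [-0.002,0.0005,0.078,0,0,0,0.085]
    - [-0.002,0.0005,0.078,0,0,0,0.085]
    - [-0.002,0.0005,0.078,0,0,0,0.05]
    - [-0.002,0.0005,0.078,0,0,0,0.05]
    - [-0.002,0.0005,0.078,0,0,0,0.05]
    - [-0.002,0.0005,0.078,0,0,0,0.05]

```text
time: 33.7
tcp_pos: [0.4932, -0.0249, 0.0359]
tcp_rot: [0.308, 3.123, -0.0]
force: [0.5, 0.3, 7.1]
finger_gap: 0.0618
```

Emit:
apply_moves:
  steps:
    - [0,0,-0.02,0,0,0,0.05]
    - [0,0,-0.03,0,0,0,0.05]
    - [0,0,-0.03,0,0,0,0.05]

```text
time: 34.0
tcp_pos: [0.4937, -0.0249, 0.0661]
tcp_rot: [0.308, 3.122, 0.0]
force: [-0.7, -0.1, -1.2]
finger_gap: 0.0619
```

```bash
python3 -c "
from knob import *
to(*L2W(0,0),.0345,168.9)"
```

```text
pos [ 0.4937 -0.0249  0.0661] yaw 168.74 j6 8.4 | shift [-0.033   0.0292  0.0318] rot [ 0.04  0.25 -0.16] gap 0.0619 F [-0.7 -0.1 -1.2] t 34.0
```

Emit:
apply_moves:
  steps:
    - [0,0.015,0,0,0,0,0.05]
    - [0,0.029,0,0,0,0,0.05]
    - [-0.015,0.029,0,0,0,0,0.05]
    - [-0.03,0.029,0,0,0,0,0.05]
    - [-0.034,0.029,0,0,0,0,0.05]
    - [-0.034,0.029,0.015,0,0,0,0.05]
    - [-0.034,0.029,0.025,0,0,0,0.05]
    - [-0.034,0.029,0.03,0,0,0,0.05]
    - [-0.034,0.029,0.0305,0,0,0,0.05]

```text
time: 34.9
tcp_pos: [0.5296, -0.0023, 0.0356]
tcp_rot: [-0.308, -3.125, -0.001]
force: [-7.6, 0.6, 19.6]
finger_gap: 0.062
```

Emit:
apply_moves:
  steps:
    - [0,0,0,0,0,0,0.07]
    - [0,0,0,0,0,0,0.085]
    - [0,0,0,0,0,0,0.085]
    - [0,0,0,0,0,0,0.085]
    - [0,0,-0.03,0,0,0,0.085]
    - [0,0,-0.06,0,0,0,0.085]
    - [0,0,-0.1,0,0,0,0.085]
    - [0,0,-0.15,0,0,0,0.085]
    - [0,0,-0.2,0,0,0,0.085]
    - [0,0,-0.2,0,0,0,0.085]

```text
time: 35.9
tcp_pos: [0.5351, -0.003, 0.2416]
tcp_rot: [0.307, 3.112, 0.002]
force: [0.5, -0.1, -0.5]
finger_gap: 0.085
```

```bash
python3 -c "
from knob import *
find('23',('side','wrist'));to(.669,-.0298,.2326,268.7)"
```

```text
side blue 23 (array([0.45  , 0.2886]), np.float64(0.03)) z 0.0473
side yellow 98 (array([ 0.5283, -0.0014]), np.float64(0.03)) z 0.0449
side yellow 137 (array([ 0.4451, -0.2494]), np.float64(0.0301)) z 0.0452
side yellow 164 (array([ 0.3451, -0.2741]), np.float64(0.0299)) z 0.0445
wrist blue 831 (array([0.4485, 0.2908]), np.float64(0.03)) z 0.0459
wrist yellow 664 (array([ 0.345 , -0.2728]), np.float64(0.0299)) z 0.0431
wrist yellow 691 (array([ 0.4445, -0.2482]), np.float64(0.03)) z 0.0432
wrist yellow 479 (array([ 0.5271, -0.0007]), np.float64(0.0299)) z 0.0432
pos [ 0.5319 -0.003   0.2352] yaw 168.74 j6 10.9 | shift [-0.1397  0.0005  0.0031] rot [ -0.15   0.18 -99.96] gap 0.0851 F [-0.4 -0.8 -0.9] t 36.0
```

View pics/wrist23.png

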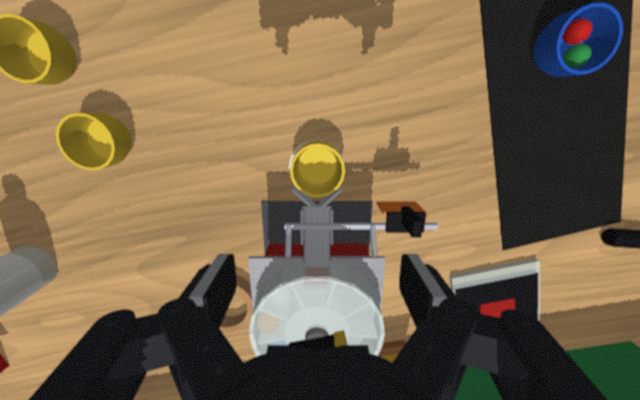

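Emit:
apply_moves:
  steps:
    - [-0.03,0,0,0,0,-8,0.05]
    - [-0.07,0,0,0,0,-16,0.05]
    - [-0.11,0,0,0,0,-24,0.05]
    - [-0.14,0,0,0,0,-32,0.05]
    - [-0.14,0,0,0,0,-40,0.05]
    - [-0.14,0,0,0,0,-48,0.05]
    - [-0.14,0,0,0,0,-56,0.05]
    - [-0.14,0,0,0,0,-64,0.05]
    - [-0.14,0,0,0,0,-72,0.05]
    - [-0.14,0,0,0,0,-80,0.05]

```text
time: 37.0
tcp_pos: [0.6671, -0.0303, 0.2304]
tcp_rot: [1.778, -2.584, -0.005]
force: [0.5, 1.0, 0.8]
finger_gap: 0.0498
```

Emit:
apply_moves:
  steps:
    - [0,0,0,0,0,-8,0.05]
    - [0,0,0,0,0,-16,0.05]
    - [0,0,0,0,0,-20,0.05]
    - [0,0,0,0,0,-20,0.05]
    - [0,0,0,0,0,-20,0.05]

```text
time: 37.5
tcp_pos: [0.6675, -0.0303, 0.2317]
tcp_rot: [2.193, -2.246, -0.004]
force: [0.6, 1.2, -0.0]
finger_gap: 0.05
```

```bash
python3 -c "
from knob import *
s,p,d=snap('side');P=cloud('side',d)
m=(P[...,2]>.174)&(P[...,2]<.19)&(np.hypot(P[...,0]-.669,P[...,1]+.03)<.035)
print(cv2.minAreaRect(P[m][:,:2].astype(np.float32)))
knob('24');to(.669,-.0298,.166,268.7)"
```

```text
((0.669346809387207, -0.029422743245959282), (0.05824588984251022, 0.014687848277390003), 89.7877197265625)
yellow 248 dir 91.5 paddle deg 77.2
pos [ 0.6679 -0.0303  0.2326] yaw -91.32 j6 -91.3 | shift [-0.0005 -0.0012  0.0686] rot [ 8.000e-02 -1.000e-01  9.998e+01] gap 0.0498 F [ 0.7 -0.   0.7] t 37.6
pos [ 0.6679 -0.0303  0.2326] yaw -91.32 j6 -91.3 | shift [-0.0005 -0.0012  0.0666] rot [ 0.11  0.   -0.02] gap 0.0498 F [ 0.7 -0.   0.7] t 37.6
```

View pics/wrist24.png

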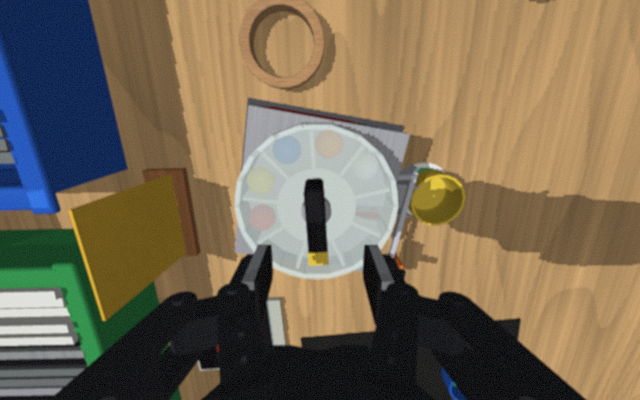

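Emit:
apply_moves:
  squeeze: 60
  steps:
    - [0,-0.001,0.02,0,0,0,0.05]
    - [0,-0.001,0.04,0,0,0,0.05]
    - [0,-0.001,0.06,0,0,0,0.05]
    - [0,-0.001,0.068,0,0,0,0.05]
    - [0,-0.001,0.068,0,0,0,0.03]
    - [0,-0.001,0.068,0,0,0,0]
    - [0,-0.001,0.068,0,0,0,0]
    - [0,-0.001,0.068,0,0,0,0]
    - [0,-0.001,0.068,0,0,0,0]
    - [0,-0.001,0.068,0,0,0,0]

```text
time: 38.6
tcp_pos: [0.6688, -0.0302, 0.1671]
tcp_rot: [2.198, -2.245, 0.0]
force: [-4.5, 0.1, 4.5]
finger_gap: 0.0131
```

Emit:
apply_moves:
  steps:
    - [0,0,0,0,0,8,0]
    - [0,0,0,0,0,16,0]
    - [0,0,0,0,0,24,0]
    - [0,0,0,0,0,32,0]
    - [0,0,0,0,0,40,0]
    - [0,0,0,0,0,40,0]
    - [0,0,0,0,0,40,0]
    - [0,0,0,0,0,40,0]

```text
time: 39.4
tcp_pos: [0.6694, -0.0299, 0.167]
tcp_rot: [-1.299, 2.859, 0.0]
force: [-3.4, 2.5, 5.7]
finger_gap: 0.0123
```

```bash
python3 -c "
from knob import *
s,p,d=snap('side');P=cloud('side',d);cv2.imwrite('pics/side25c.png',cv2.resize(p[150:290,270:450],None,fx=4,fy=4)[:,:,::-1])
knob('25')"
```

```text
yellow 509 dir 48.6 paddle deg 120.1
pos [ 0.6694 -0.0299  0.167 ] yaw -131.14 j6 -51.4 | shift [0.0002 0.0004 0.003 ] rot [2.000e-02 8.000e-02 6.016e+01] gap 0.0127 F [-2.7  2.4  6.5] t 39.5
```

View pics/wrist25.png

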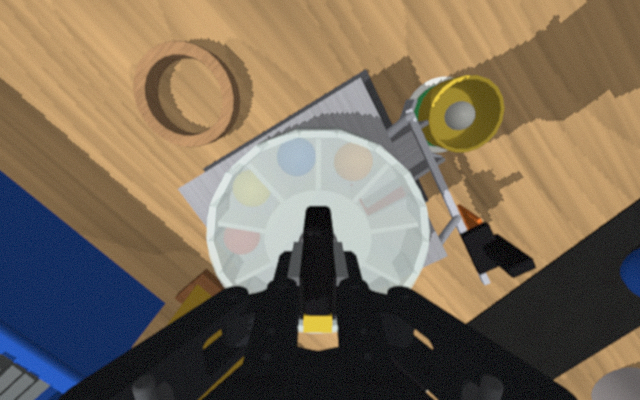

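Emit:
apply_moves:
  steps:
    - [0,0,0,0,0,8,0]
    - [0,0,0,0,0,16,0]
    - [0,0,0,0,0,24,0]
    - [0,0,0,0,0,32,0]
    - [0,0,0,0,0,40,0]
    - [0,0,0,0,0,40,0]
    - [0,0,0,0,0,40,0]
    - [0,0,0,0,0,40,0]
    - [0,0,0,0,0,40,0]
    - [0,0,0,0,0,40,0]

```text
time: 40.5
tcp_pos: [0.6699, -0.0305, 0.167]
tcp_rot: [-0.245, 3.13, -0.0]
force: [-4.5, 0.9, 6.2]
finger_gap: 0.0128
```

```bash
python3 -c "
from knob import *
knob('26')"
```

```text
yellow 528 dir 9.4 paddle deg 159.3
pos [ 0.6699 -0.0306  0.167 ] yaw -171.04 j6 -11.6 | shift [0.0007 0.0009 0.003 ] rot [1.000e-02 1.300e-01 2.026e+01] gap 0.0128 F [-2.9  0.5  5.6] t 40.55
```

View pics/wrist26.png

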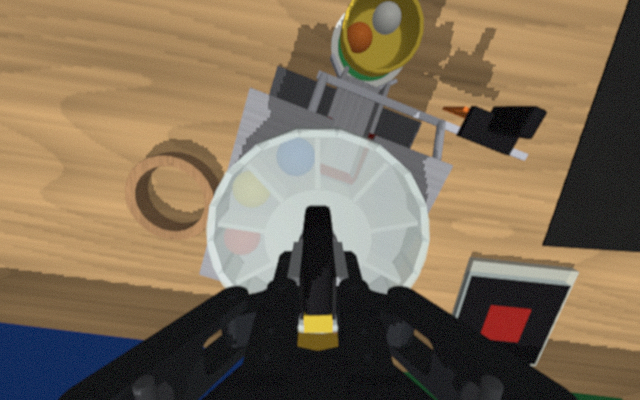

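White and orange are now in the yellow bowl, at (387,17) and (359,38). One click is left.

Emit:
apply_moves:
  steps:
    - [0,0,0,0,0,8,0]
    - [0,0,0,0,0,16,0]
    - [0,0,0,0,0,24,0]
    - [0,0,0,0,0,32,0]
    - [0,0,0,0,0,40.4,0]
    - [0,0,0,0,0,40.4,0]
    - [0,0,0,0,0,40.4,0]
    - [0,0,0,0,0,40.4,0]
    - [0,0,0,0,0,40.4,0]
    - [0,0,0,0,0,40.4,0]

```text
time: 41.55
tcp_pos: [0.6704, -0.0316, 0.167]
tcp_rot: [0.854, 3.02, -0.001]
force: [-0.4, -2.1, 5.1]
finger_gap: 0.0125
```

Emit:
apply_moves:
  squeeze: 25
  steps:
    - [0,0,0,0,0,0,0.04]
    - [0,0,0,0,0,0,0.05]
    - [0,0,0,0,0,0,0.05]
    - [0,0,-0.03,0,0,0,0.05]
    - [0,0,-0.06,0,0,0,0.05]
    - [0,0,-0.07,0,0,0,0.05]
    - [0,0,-0.07,0,0,0,0.05]
    - [0,0,-0.07,0,0,0,0.05]

```text
time: 42.35
tcp_pos: [0.6689, -0.0302, 0.2344]
tcp_rot: [-0.856, -3.021, 0.0]
force: [-0.0, -0.4, -0.1]
finger_gap: 0.0498
```

```bash
python3 -c "
from knob import *
knob('27');find('27b',('side',)); to(.5283,-.0012,.233,168.9)"
```

```text
yellow 259 dir -30.7 paddle deg 199.4
pos [ 0.6685 -0.0302  0.2338] yaw 148.35 j6 29.1 | shift [-0.0004  0.0007  0.0698] rot [ -0.05  -0.17 -20.35] gap 0.0497 F [-0.1 -0.  -0.4] t 42.4
side blue 22 (array([0.4495, 0.2898]), np.float64(0.0298)) z 0.0479
side yellow 68 (array([ 0.528 , -0.0011]), np.float64(0.0302)) z 0.0449
side yellow 141 (array([ 0.4451, -0.2494]), np.float64(0.0301)) z 0.0453
side yellow 156 (array([ 0.3453, -0.2742]), np.float64(0.03)) z 0.0452
pos [ 0.6684 -0.0302  0.2335] yaw 148.35 j6 29.1 | shift [ 0.1345 -0.0488  0.0011] rot [ -0.06  -0.2  -20.55] gap 0.0498 F [-0.2  0.7 -0. ] t 42.45
```

View pics/wrist27.png

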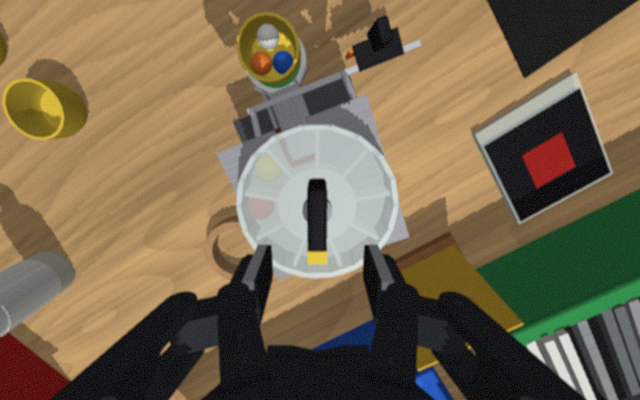

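Emit:
apply_moves:
  steps:
    - [0.03,-0.011,0,0,0,-8,0.085]
    - [0.07,-0.025,0,0,0,-16,0.085]
    - [0.11,-0.04,0,0,0,-20.5,0.085]
    - [0.1345,-0.0485,0,0,0,-20.5,0.085]
    - [0.1345,-0.0485,0,0,0,-20.5,0.085]
    - [0.1345,-0.0485,0,0,0,-20.5,0.085]

```text
time: 43.05
tcp_pos: [0.5289, -0.0009, 0.2353]
tcp_rot: [-0.305, -3.126, 0.0]
force: [0.1, 0.5, 0.3]
finger_gap: 0.0851
```

```bash
python3 -c "
from knob import *
snap('wrist','wrist28'); to(.5285,-.0012,.0335,168.9)"
```

```text
pos [ 0.5297 -0.0011  0.2353] yaw 168.84 j6 11.0 | shift [ 0.0012 -0.0004  0.2018] rot [-0.   -0.   -0.06] gap 0.0851 F [-0.1  0.5  0. ] t 43.1
```

View pics/wrist28.png

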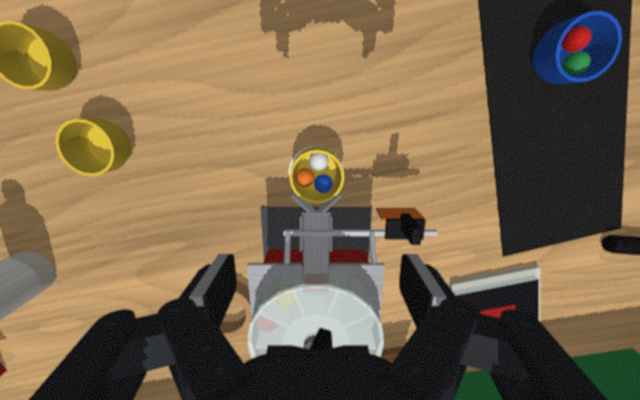

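Emit:
apply_moves:
  squeeze: 25
  steps:
    - [0.001,0,0.04,0,0,0,0.085]
    - [0.001,0,0.08,0,0,0,0.085]
    - [0.001,0,0.12,0,0,0,0.085]
    - [0.001,0,0.15,0,0,0,0.085]
    - [0.001,0,0.18,0,0,0,0.085]
    - [0.001,0,0.195,0,0,0,0.085]
    - [0.001,0,0.202,0,0,0,0.085]
    - [0.001,0,0.202,0,0,0,0.085]
    - [0.001,0,0.202,0,0,0,0.05]
    - [0.001,0,0.202,0,0,0,0.05]

```text
time: 44.1
tcp_pos: [0.5298, -0.0011, 0.0352]
tcp_rot: [0.305, 3.124, -0.0]
force: [0.6, -0.1, 0.1]
finger_gap: 0.0615
```

Emit:
apply_moves:
  steps:
    - [0,0,0,0,0,0,0.05]
    - [0,0,0,0,0,0,0.05]
    - [0,0,-0.015,0,0,0,0.05]
    - [0,0,-0.03,0,0,0,0.05]
    - [0,0,-0.05,0,0,0,0.05]
    - [0,0,-0.07,0,0,0,0.05]
    - [0.01,0,-0.09,0,0,0,0.05]
    - [0.03,0,-0.1,0,0,0,0.05]
    - [0.05,0,-0.1,0,0,0,0.05]
    - [0.06,0,-0.1,0,0,0,0.05]

```text
time: 45.1
tcp_pos: [0.4677, 0.0111, 0.134]
tcp_rot: [-0.305, -3.126, -0.0]
force: [-0.5, 0.4, -0.9]
finger_gap: 0.0619
```

```bash
python3 -c "
from knob import *
to(.5881,.3025,.135,168.9); snap('wrist','wrist29')"
```

```text
pos [0.4677 0.0111 0.134 ] yaw 168.86 j6 12.5 | shift [-0.0619  0.3092 -0.0011] rot [ 0.   -0.06 -0.04] gap 0.0619 F [-0.5  0.4 -0.9] t 45.1
```

View pics/wrist29.png

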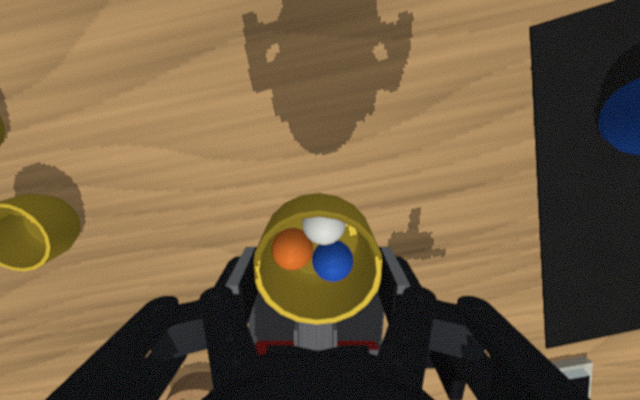

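Emit:
apply_moves:
  steps:
    - [0,0.02,0,0,0,0,0.05]
    - [0,0.05,0,0,0,0,0.05]
    - [0,0.08,0,0,0,0,0.05]
    - [0,0.11,0,0,0,0,0.05]
    - [-0.01,0.14,0,0,0,0,0.05]
    - [-0.02,0.17,0,0,0,0,0.05]
    - [-0.03,0.2,0,0,0,0,0.05]
    - [-0.04,0.23,0,0,0,0,0.05]
    - [-0.05,0.26,0,0,0,0,0.05]
    - [-0.057,0.285,0,0,0,0,0.05]

```text
time: 46.15
tcp_pos: [0.5816, 0.281, 0.1328]
tcp_rot: [-0.305, -3.127, -0.0]
force: [0.2, 0.6, -2.1]
finger_gap: 0.0619
```

Emit:
apply_moves:
  steps:
    - [-0.003,0.012,0,0,0,0,0.05]
    - [-0.005,0.02,0,0,0,0,0.05]
    - [-0.005,0.022,0,0,0,0,0.05]
    - [-0.005,0.022,0.02,0,0,0,0.05]
    - [-0.005,0.022,0.04,0,0,0,0.05]
    - [-0.005,0.022,0.06,0,0,0,0.05]
    - [-0.005,0.022,0.08,0,0,0,0.05]
    - [-0.005,0.022,0.09,0,0,0,0.05]
    - [-0.005,0.022,0.094,0,0,0,0.05]
    - [-0.005,0.022,0.095,0,0,0,0.05]

```text
time: 47.15
tcp_pos: [0.5897, 0.2996, 0.0389]
tcp_rot: [-0.306, -3.126, 0.0]
force: [-0.0, -0.2, -1.4]
finger_gap: 0.0617
```

Emit:
apply_moves:
  steps:
    - [0,0,0,0,0,0,0.05]
    - [0,0,0,0,0,0,0.05]

```text
time: 47.35
tcp_pos: [0.5906, 0.3004, 0.0401]
tcp_rot: [0.305, 3.125, 0.002]
force: [-0.4, 0.8, -1.8]
finger_gap: 0.0615
```

Still hanging, so I lower it in small steps.

Emit:
apply_moves:
  steps:
    - [0,0,0.001,0,0,0,0.05]
    - [0,0,0.002,0,0,0,0.05]
    - [0,0,0.002,0,0,0,0.05]

```text
time: 47.65
tcp_pos: [0.5903, 0.3003, 0.0382]
tcp_rot: [0.305, 3.125, 0.001]
force: [-1.6, -0.0, 3.9]
finger_gap: 0.0615
```

Emit:
apply_moves:
  steps:
    - [0,0,0.0005,0,0,0,0.05]
    - [0,0,0.001,0,0,0,0.05]
    - [0,0,0.001,0,0,0,0.05]

```text
time: 47.95
tcp_pos: [0.5903, 0.3003, 0.0382]
tcp_rot: [0.305, 3.125, 0.002]
force: [-3.0, -1.1, 10.0]
finger_gap: 0.0619
```

Emit:
apply_moves:
  steps:
    - [0,0,-0.001,0,0,0,0.05]
    - [0,0,-0.001,0,0,0,0.068]
    - [0,0,-0.001,0,0,0,0.075]
    - [0,0,-0.001,0,0,0,0.085]
    - [0,0,-0.001,0,0,0,0.085]
    - [0,0,-0.03,0,0,0,0.085]
    - [0,0,-0.06,0,0,0,0.085]
    - [0,0,-0.1,0,0,0,0.085]
    - [0,0,-0.15,0,0,0,0.085]
    - [0,0,-0.17,0,0,0,0.085]

```text
time: 48.95
tcp_pos: [0.5916, 0.3009, 0.2117]
tcp_rot: [0.305, 3.12, 0.007]
force: [0.9, 0.6, 0.9]
finger_gap: 0.0852
```

```bash
python3 -c "
from knob import *
find('30',('side','scene'));snap('wrist','wrist30')
s,p,d=snap('side');P=cloud('side',d); m=(P[...,2]>.112)&(P[...,2]<.13)&(P[...,0]>.53)&(P[...,0]<.62)&(P[...,1]>.04)&(P[...,1]<.13); Q=P[m]; print('tab',len(Q),np.median(Q,axis=0))
to(.5832,.0825,.21,168.9)"
```

```text
side blue 25 (array([0.45  , 0.2887]), np.float64(0.0301)) z 0.0483
side yellow 43 (array([0.5891, 0.3006]), np.float64(0.0305)) z 0.0488
side yellow 147 (array([ 0.4451, -0.2492]), np.float64(0.0301)) z 0.0448
side yellow 155 (array([ 0.3452, -0.2739]), np.float64(0.03)) z 0.045
scene blue 33 (array([0.4498, 0.2895]), np.float64(0.0298)) z 0.0464
scene yellow 44 (array([ 0.3456, -0.274 ]), np.float64(0.03)) z 0.0433
scene yellow 46 (array([ 0.4451, -0.2502]), np.float64(0.0297)) z 0.0435
scene yellow 47 (array([0.5892, 0.3001]), np.float64(0.0301)) z 0.0465
tab 42 [0.58100802 0.07981905 0.12047984]
pos [0.5898 0.3    0.2057] yaw 168.84 j6 38.1 | shift [-0.0356 -0.2146 -0.0043] rot [ 0.01  0.02 -0.06] gap 0.085 F [-0.   0.  -0.1] t 49.15
```

View pics/wrist30.png

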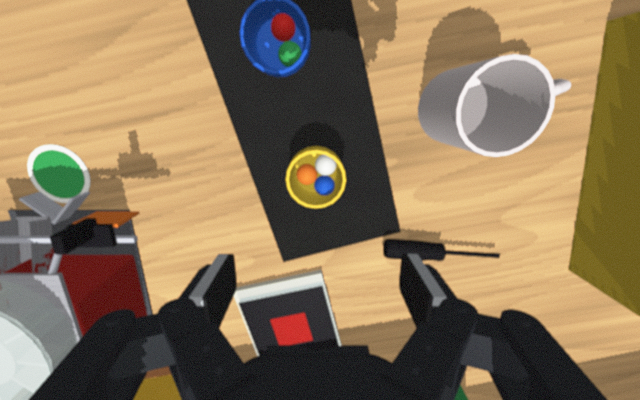

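View pics/side30.png

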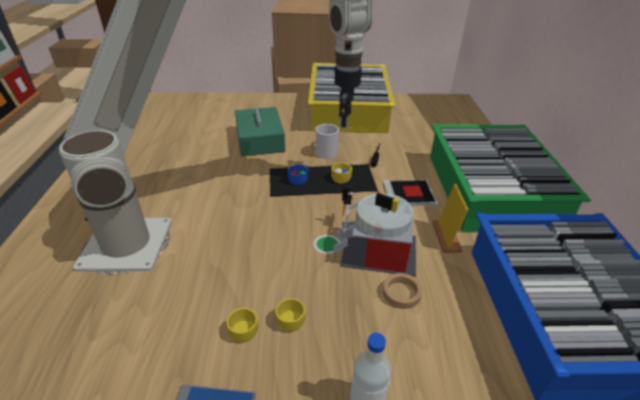

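Emit:
apply_moves:
  steps:
    - [-0.005,-0.03,0,0,0,0,0.05]
    - [-0.012,-0.075,0,0,0,0,0.05]
    - [-0.02,-0.12,0,0,0,0,0.05]
    - [-0.027,-0.165,0,0,0,0,0.05]
    - [-0.034,-0.2,0,0,0,0,0.05]
    - [-0.034,-0.2146,0,0,0,0,0.05]
    - [-0.034,-0.2146,0,0,0,0,0.05]
    - [-0.034,-0.2146,0,0,0,0,0.05]

```text
time: 49.95
tcp_pos: [0.5811, 0.0836, 0.2047]
tcp_rot: [-0.305, -3.125, -0.001]
force: [-0.3, 0.4, 0.7]
finger_gap: 0.0506
```

```bash
python3 -c "
from knob import *
s,p,d=snap('wrist','wrist31');P=cloud('wrist',d,s); m=(P[...,2]>.118)&(P[...,2]<.13)&(P[...,0]>.54)&(P[...,0]<.62)&(P[...,1]>.04)&(P[...,1]<.12); Q=P[m]; r=cv2.minAreaRect(Q[:,:2].astype(np.float32));print('tab',len(Q),r)
to(r[0][0],r[0][1],.108,168.9)"
```

```text
tab 273 ((0.5806369185447693, 0.08316822350025177), (0.008733249269425869, 0.017889175564050674), 78.84000396728516)
pos [0.5813 0.0842 0.2049] yaw 168.92 j6 19.3 | shift [ 0.0003 -0.0011  0.0969] rot [ 0.01 -0.08  0.02] gap 0.0501 F [-0.1  0.2  0.1] t 50.0
```

View pics/wrist31.png

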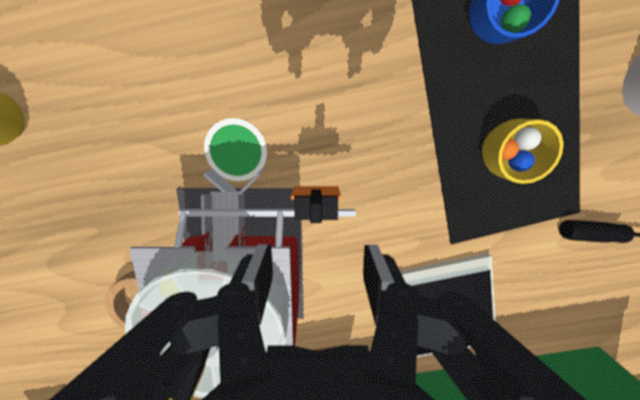

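Chute is empty; tab at (316,205), right below. Pinch and slide shut.

Emit:
apply_moves:
  squeeze: 30
  steps:
    - [0,-0.001,0.03,0,0,0,0.04]
    - [0,-0.001,0.06,0,0,0,0.04]
    - [0,-0.001,0.085,0,0,0,0.04]
    - [0,-0.001,0.096,0,0,0,0.04]
    - [0,-0.001,0.096,0,0,0,0.04]
    - [0,-0.001,0.096,0,0,0,0]
    - [0,-0.001,0.096,0,0,0,0]
    - [0,-0.001,0.096,0,0,0,0]
    - [0,-0.001,0.096,0,0,0,0]
    - [0,-0.001,0.096,0,0,0,0]

```text
time: 51.0
tcp_pos: [0.5826, 0.0821, 0.1115]
tcp_rot: [0.305, 3.123, 0.002]
force: [0.2, 2.0, 6.6]
finger_gap: 0.0094
```

Emit:
apply_moves:
  steps:
    - [0,-0.012,0,0,0,0,0]
    - [0,-0.024,0,0,0,0,0]
    - [0,-0.036,0,0,0,0,0]
    - [0,-0.048,0,0,0,0,0]
    - [0,-0.06,0,0,0,0,0]
    - [0,-0.072,0,0,0,0,0]
    - [0,-0.082,0,0,0,0,0]
    - [0,-0.088,0,0,0,0,0]
    - [0,-0.091,0,0,0,0,0]
    - [0,-0.091,0,0,0,0,0]

```text
time: 52.0
tcp_pos: [0.5647, -0.0083, 0.1115]
tcp_rot: [0.307, 3.123, -0.001]
force: [0.3, -0.5, 6.8]
finger_gap: 0.0095
```

Emit:
apply_moves:
  steps:
    - [0,-0.002,0,0,0,0,0]
    - [0,-0.004,0,0,0,0,0]
    - [0,-0.005,0,0,0,0,0]
    - [0,-0.005,0,0,0,0,0]

```text
time: 52.4
tcp_pos: [0.5644, -0.0103, 0.1115]
tcp_rot: [0.303, 3.123, 0.008]
force: [0.1, 6.5, 5.7]
finger_gap: 0.0094
```

Emit:
apply_moves:
  steps:
    - [0,-0.002,0,0,0,0,0]
    - [0,-0.004,0,0,0,0,0]
    - [0,-0.004,0,0,0,0,0]

```text
time: 52.7
tcp_pos: [0.5643, -0.0106, 0.1116]
tcp_rot: [0.299, 3.123, 0.019]
force: [2.6, 16.5, 3.9]
finger_gap: 0.0094
```

Emit:
apply_moves:
  steps:
    - [0,0.003,0,0,0,0,0]
    - [0,0.005,0,0,0,0,0]
    - [0,0.005,0,0,0,0,0.04]
    - [0,0.005,0,0,0,0,0.04]
    - [0,0.005,0,0,0,0,0.04]
    - [0,0.005,-0.03,0,0,0,0.04]
    - [0,0.005,-0.07,0,0,0,0.04]
    - [0,0.005,-0.11,0,0,0,0.04]
    - [0,0.005,-0.13,0,0,0,0.04]
    - [0,0.005,-0.13,0,0,0,0.04]

```text
time: 53.7
tcp_pos: [0.5649, -0.0118, 0.2435]
tcp_rot: [0.306, 3.119, 0.001]
force: [0.6, -0.1, 0.7]
finger_gap: 0.04
```

```bash
python3 -c "
from knob import *
s,p,d=snap('wrist','wrist32');P=cloud('wrist',d,s); m=(P[...,2]>.118)&(P[...,2]<.13)&(P[...,0]>.53)&(P[...,0]<.6)&(P[...,1]>-.05)&(P[...,1]<.05); Q=P[m]; r=cv2.minAreaRect(Q[:,:2].astype(np.float32));print('tab',len(Q),r)
v=np.array(r[0])-[.5806,.0832]; print('travel',np.linalg.norm(v))
to(.5,0,.24)"
```

```text
tab 214 ((0.5627048015594482, -0.008735205046832561), (0.009200774133205414, 0.017755402252078056), 78.85327911376953)
travel 0.09366066439135413
pos [ 0.5637 -0.0117  0.241 ] yaw 168.81 j6 10.0 | shift [ 0.0648 -0.0008  0.0008] rot [0. 0. 0.] gap 0.0402 F [ 0.  -0.1 -1. ] t 53.75
```

View pics/wrist32.png

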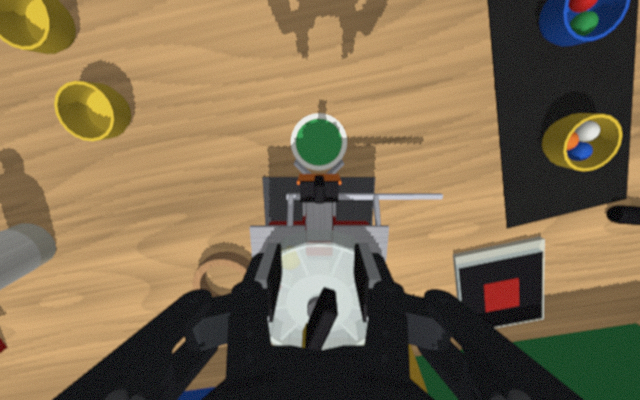

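Emit:
apply_moves:
  steps:
    - [0,0.02,0,0,0,0,0]
    - [0,0.035,0,0,0,0,0]
    - [0,0.035,0,0,0,0,0]
    - [0,0.035,0.03,0,0,0,0]
    - [0,0.035,0.07,0,0,0,0]
    - [0,0.035,0.11,0,0,0,0]
    - [0,0.035,0.125,0,0,0,0]
    - [0,0.035,0.125,0,0,0,0]

```text
time: 54.55
tcp_pos: [0.5665, 0.0225, 0.1106]
tcp_rot: [-0.305, -3.118, 0.003]
force: [0.3, -0.2, 0.3]
finger_gap: -0.0003
```

Emit:
apply_moves:
  steps:
    - [0,-0.004,0,0,0,0,0]
    - [0,-0.008,0,0,0,0,0]
    - [0,-0.011,0,0,0,0,0]
    - [0,-0.011,0,0,0,0,0]

```text
time: 54.95
tcp_pos: [0.5683, 0.0116, 0.1161]
tcp_rot: [0.306, 3.124, 0.0]
force: [-0.4, -0.1, -0.1]
finger_gap: 0.0002
```

Emit:
apply_moves:
  steps:
    - [0,-0.002,0,0,0,0,0]
    - [0,-0.004,0,0,0,0,0]
    - [0,-0.005,0,0,0,0,0]
    - [0,-0.005,0,0,0,0,0]

```text
time: 55.35
tcp_pos: [0.5671, 0.0083, 0.1153]
tcp_rot: [0.304, 3.126, 0.003]
force: [1.2, 4.3, 2.4]
finger_gap: 0.0
```

Emit:
apply_moves:
  steps:
    - [0,-0.002,0,0,0,0,0]
    - [0,-0.003,0,0,0,0,0]
    - [0,-0.003,0,0,0,0,0]

```text
time: 55.65
tcp_pos: [0.567, 0.008, 0.1154]
tcp_rot: [0.301, 3.126, 0.012]
force: [1.2, 11.2, 1.6]
finger_gap: -0.0001
```

The guard is firmly against its stop. Next I retract and do the final check.

Emit:
apply_moves:
  steps:
    - [0,0.008,0,0,0,0,0]
    - [0,0.012,0,0,0,0,0]
    - [0,0.012,-0.03,0,0,0,0]
    - [0,0.012,-0.07,0,0,0,0]
    - [0,0.012,-0.11,0,0,0,0]
    - [0.03,0.012,-0.14,0,0,0,0]
    - [0.06,0.012,-0.14,0,0,0,0]
    - [0.06,0.012,-0.14,0,0,0,0]
    - [0.06,0.012,-0.14,0,0,0,0]

```text
time: 56.55
tcp_pos: [0.5091, 0.0273, 0.2549]
tcp_rot: [0.305, 3.126, -0.002]
force: [0.8, 0.1, 0.2]
finger_gap: -0.0003
```

```bash
python3 -c "
from knob import *
find('33',('side','scene'))
s,p,d=snap('wrist','wrist33');P=cloud('wrist',d,s); m=(P[...,2]>.118)&(P[...,2]<.13)&(P[...,0]>.53)&(P[...,0]<.6)&(P[...,1]>-.05)&(P[...,1]<.05); r=cv2.minAreaRect(P[m][:,:2].astype(np.float32));print('tab',r)
to(.5,0,.24)"
```

```text
side blue 20 (array([0.4497, 0.2903]), np.float64(0.0301)) z 0.0477
side yellow 46 (array([0.5887, 0.2997]), np.float64(0.0302)) z 0.0485
side yellow 144 (array([ 0.445 , -0.2491]), np.float64(0.0302)) z 0.0449
side yellow 155 (array([ 0.3452, -0.274 ]), np.float64(0.0299)) z 0.0451
scene blue 36 (array([0.4494, 0.2903]), np.float64(0.0302)) z 0.0461
scene yellow 38 (array([ 0.3468, -0.2744]), np.float64(0.0306)) z 0.0446
scene yellow 45 (array([ 0.4459, -0.2503]), np.float64(0.0303)) z 0.0443
scene yellow 47 (array([0.5886, 0.3001]), np.float64(0.0301)) z 0.046
tab ((0.5622724890708923, -0.008483942598104477), (0.01010751910507679, 0.016848424449563026), 79.3163833618164)
pos [0.5101 0.0274 0.2542] yaw 168.82 j6 14.3 | shift [ 0.0045 -0.0288  0.0142] rot [0. 0. 0.] gap 0.0 F [ 0.7 -0.   0.2] t 56.7
```

View pics/wrist33.png

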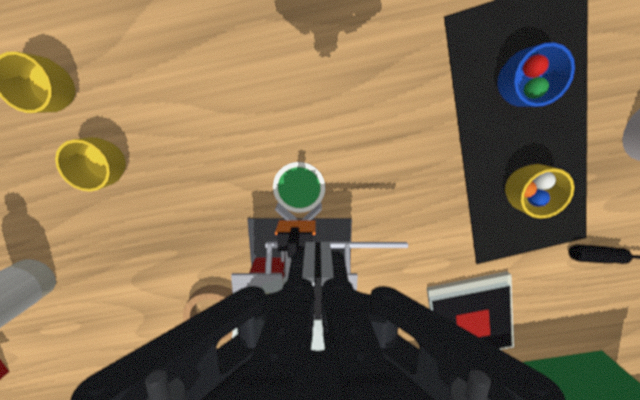

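View pics/scene33.png

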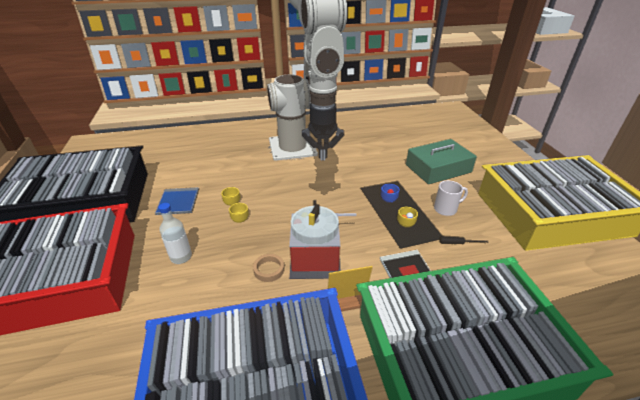

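Everything is in place. The blue bowl (2 balls) and yellow bowl (3 balls) are on the mat, the guard is shut, and there are no stray balls. The water, mug and tape are where they started.

```bash
python3 -c "
from workcell import env
print(env.job_done())"
```

```text
the job is handed in; nothing more can be done
None
```

The job is done and handed in at about 57 s of the 210 s allowed. No red bowl was there today. The blue bowl got 2 gumballs and the yellow bowl farthest to the right got 3. Both stand upright near the middle of the mat.

**Things that went wrong on the way:**
- **Knob slip:** on the first click the knob slipped in the jaws. I turned it further and gripped harder, and both blue gumballs dropped as they should.
- **Yellow bowl knocked:** it was pushed about 45 mm off the spot before filling. I picked it up and set it back within about 5 mm of the spot centre.

**Last checks:**
- **Bowls:** two cameras put blue at (0.450, 0.290) and yellow at (0.589, 0.300), with the rims level and the right gumballs visible in each.
- **Paddle:** it read about 199° against 200° for five clicks, and two gumballs were left in the hopper.
- **Guard:** it was pushed shut against its stop with about 11 N. The tab measured within 1 mm of fully shut. The slide measured 93.7 mm against the nominal 95 mm, which I put down to measurement error.
- **Loose gumballs:** the chute was empty when I looked just before shutting the guard, and none lay about.
- **Other goods:** I compared the water, mug and tape by eye only and saw no change. The two other yellow bowls measured within about 1 mm of where they started.

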